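# Cull and lay up modelling-board blanks under the pressing plate

## Task

Dry lay up a laminated blank: stack every sound rectangular board flat and square on the black outline of the plywood base, edges flush, in one pile in any order, and put every faulty board (corner missing, cut short, or slotted) in the red scrap bin. Once the pile is complete, set the pressing plate, grip up, squarely on top of it, and leave the tape, sanding block, jar and tin where they are.

Things in the scene. Friction and masses are not known exactly. Their poses are not given: they have to be found in the camera images.
- base: fixed plywood lay-up base, 120 (x) x 100 (y) x 20 mm high, with a thin black 80 x 62 mm outline drawn on its top. Origin at the centre of its underside, x along the long side of the outline. It may stand on the left or the right of the bench.
- outline (a point): centre of the black outline, on the top face of the base, 20 mm above the bench
- bin: fixed red open scrap bin, outside 200 (x) x 170 (y) x 50 mm high, walls 5 mm, floor 5 mm. Origin at the centre of its underside. It stands on the other side of the bench from the base.
- bin_in (a point): centre of the bin's inner floor, 5 mm above the bench; axes as the bin's
- board1: sound pale-green modelling-board rectangle, 80 x 62 mm and 12 mm thick; starts flat on the bench. Origin at its centre (6 mm above what it lies on), x along the 80 mm length, y along the 62 mm width. May be absent.
- board2: sound pale-green modelling-board rectangle, 80 x 62 mm and 12 mm thick; starts flat on the bench. Origin at its centre (6 mm above what it lies on), x along the 80 mm length, y along the 62 mm width. May be absent.
- board3: sound pale-green modelling-board rectangle, 80 x 62 mm and 12 mm thick; starts flat on the bench. Origin at its centre (6 mm above what it lies on), x along the 80 mm length, y along the 62 mm width. May be absent.
- board4: sound pale-green modelling-board rectangle, 80 x 62 mm and 12 mm thick; starts flat on the bench. Origin at its centre (6 mm above what it lies on), x along the 80 mm length, y along the 62 mm width. May be absent.
- board5: sound pale-green modelling-board rectangle, 80 x 62 mm and 12 mm thick; starts flat on the bench. Origin at its centre (6 mm above what it lies on), x along the 80 mm length, y along the 62 mm width. May be absent.
- odd_corner: faulty board: 80 x 62 mm outline, but a 26 (x) x 28 (y) mm corner is missing at its +x, +y end. Same pale-green 12 mm modelling board. Origin at the centre of the outline, half-way up (6 mm above what it lies on), x along its length, y along its 62 mm width; the full 62 mm width can be gripped at the origin. May be absent. Belongs in the red bin.
- odd_short: faulty board: only 52 mm long (x) and 62 mm wide. Same pale-green 12 mm modelling board. Origin at the centre of the outline, half-way up (6 mm above what it lies on), x along its length, y along its 62 mm width; the full 62 mm width can be gripped at the origin. May be absent. Belongs in the red bin.
- odd_slot: faulty board: 80 x 62 mm outline with a slot 26 mm deep and 26 mm wide cut into the middle of its +x end. Same pale-green 12 mm modelling board. Origin at the centre of the outline, half-way up (6 mm above what it lies on), x along its length, y along its 62 mm width; the full 62 mm width can be gripped at the origin. May be absent. Belongs in the red bin.
- plate: pressing plate of about 0.5 kg: aluminium 80 (x) x 62 (y) x 10 mm, with a black grip bar on top along its x, 60 mm long, 22 mm wide (y), 32 mm high, so 42 mm high overall. Origin at the centre of its underside.
- tape: bystander: ring-shaped roll of yellow tape, 84 mm across, 22 mm high, flat on the bench; origin at the centre of its underside
- sander: bystander: cork sanding block 70 x 100 x 30 mm high; origin at the centre of its underside
- jar: bystander: small closed jar, 64 mm across, 65 mm high; origin at the centre of its underside
- tin: bystander: small paint tin with a blue label, 60 mm across, 70 mm high; origin at the centre of its underside
There are look-alikes about, which are no part of the job. What is shaped like the board4 but blue is not meant.

How it is judged:
By the outcome, as a careful person would: the job done as asked, in the order asked, and still so for the second after the job is handed in, with the robot touching nothing.
Of board1, board2, board3, board4, board5 only 4 to 5 are there at a start; the rules pass over those that are not, and their reading is None.
Of odd_corner, odd_short, odd_slot only 2 to 3 are there at a start; the rules pass over those that are not, and their reading is None.
At some moment in a run one of odd_corner, odd_short, odd_slot may be knocked a few centimetres aside while the robot is not near it.
Once in a run the grip may slacken for a moment while it holds something.
It also fails if it takes over 208 s, if anything falls off the work surface, if the arm or the gripper's body presses on something with over 40 N, if the wrist force passes 120 N, or if a joint passes its speed limit or range.

## Robot

A 6-joint arm with a two-finger parallel gripper is mounted at the origin on the work surface. World frame = base frame: x ahead of the robot, y to its left, z up, the work surface at z = 0. Lengths are in m, angles in rad, forces in N, time in s.
With the tool pointing down it reaches from about 0.375 to 0.9 m from the base axis. Payload 3.1 kg.
Tool frame: the origin (TCP) lies between the finger pads; the fingertips stand 8 mm ahead of it and the grasp point (between the pads) lies 11 mm behind it; z points along the fingers, y is the line along which they close (so a half turn about z gives the same grasp; the last joint's range is limited). The gripper opens to 87 mm and grips with 3 to 60 N. Pads are 19 mm wide; open, the fingers measure 117 mm over their backs; the gripper's body (75 mm by 190 mm) begins 51 mm behind the grasp point.
Start: joints at [1.079, 0.527, 1.433, -0, 1.181, -0.178], TCP at [0.193, 0.594, 0.231] pointing down, gripper open.
Joint ranges: [-3.08, 3.08], [-0.75, 2.2], [0.22, 2.44], [-1.43, 4.57], [0, 2.65], [-2.85, 2.85]. Speed limits (rad/s): [2.79, 2.79, 3.14, 3.14, 3.14, 3.14].

## Interface

Orientations are given as a unit quaternion [x, y, z, w].
In Python, from rig import robot gives the robot as it stands.
- The arm moves only by the tool move_arm, never from a script. Its argument "motion" is text: rows parted by semicolons, each of 5 numbers parted by spaces: the opening, from -1 (shut) to 1 (fully open), then the shift along the tool's x, y, z normalised to -1 to 1, where 1 is 0.2 m, then the turn about the tool's z normalised to -1 to 1, where 1 is pi rad. A call has 1 to 12 rows; each row is the pose to reach, as a shift and turn from the pose commanded when the call began, along the tool's axes at that moment, turning the shorter way round; what a row does not reach only later rows make up. A row lasts 1/12 s, in which the tool goes at most 41.7 mm and 7.16 degrees, less where a joint would pass 70% of its speed; a pose out of reach is approached as far as the arm can. A call with a number of a shift or a turn outside -1 to 1 is refused whole. A call with a gripper value outside its range is refused whole. The fingers move at their own pace and stop on an object; "newtons" is the grip in N (left out, the last holds). Time passes only in rows, so rows that repeat a pose let the fingers close. It gives the time, the measured TCP pose, the force, the opening and the grip force at its end, in the units of the state.
- robot.get_obs(): the state, without advancing time (a new reading comes with each control period).
- robot.camera(name): name is "scene" or "side" or "wrist"; returns (picture, depth): 400x640x3 uint8, red, green, blue; 400x640 float32, m along the optical axis (not along the pixel's ray), 0 where there is no reading.
- robot.camera_model(name): a dict with "mtx" (3x3 intrinsics, pixels), "position" and "attitude" of the camera in the world. Camera axes: x right, y down, z forward; pixel columns grow to the right and rows downward; lengths in m; the calibration is good to about 2 mm. A picture is of the moment at which its call begins: read the wrist's pose just before it. camera_model takes no time and is no camera call; for the wrist camera it gives the pose at the moment of the call.
- robot.hand_in(): hands the job in; it is judged then, once.
The state is a dict: "time": time; "q": joint angles; "joint_velocities": joint speeds; "joint_torque": joint torques, N m; "position": TCP position; "tool_rot": TCP orientation; "ft_force": force on the tool from outside, world axes, zero at the start; "moment": the same for the moment, N m; "grip_width": finger opening in m; "grip_force": force on a finger pad.
Only numpy, scipy, OpenCV 4.12 (cv2) and the standard library are available. Lean on these libraries where they do the work, as an engineer would, in place of code of your own. Each camera call takes 0.05 s, during which the arm holds its last target. There are 200 camera calls.

## Working session

There is one attempt and no reset: what is moved stays moved. The work goes in short steps, Python scripts to look and compute and a tool call to move; the robot and the scene stay as the last step left them, time stands still between calls to the robot, and variables do not carry over. Pictures are saved under pics/ and viewed, at most 14 in all, crops included, and the job is handed in when it is done.

Besides the shell and the picture viewer there is one more tool, called after ">>>" as name(argument=value, ...) on one line, values as JSON. move_arm: Moves the arm, as the interface text tells. Its arguments: {"type":"object","properties":{"motion":{"type":"string"},"newtons":{"type":"number"}},"required":["motion"]}

```bash
mkdir -p pics; ls; python3 - <<'E'
from rig import robot
import cv2
o=robot.get_obs();print(o)
for n in("scene","side"):
    p,d=robot.camera(n);m=robot.camera_model(n);print(n,m)
    cv2.imwrite(f"pics/{n}0.png",p[:,:,::-1])
E
```

```text
pics
{'time': 0.0, 'q': array([ 1.07846120e+00,  5.28505104e-01,  1.43390024e+00, -6.30896837e-07,
        1.18136172e+00, -1.78490133e-01]), 'joint_velocities': array([-0.00124638, -0.00017226, -0.00014269, -0.00011688, -0.00202425,
        0.00043222]), 'joint_torque': array([ 1.50021508e-03, -4.40059912e+01, -1.76595998e+01,  6.35538809e-02,
        5.82436868e-02, -1.68347729e-04]), 'position': array([0.19257539, 0.59384864, 0.22954833]), 'tool_rot': array([ 1.56279050e-01,  9.87712345e-01, -1.02671867e-03, -3.57588601e-04]), 'ft_force': array([0.52970097, 0.15850705, 0.19163325]), 'moment': array([-0.05202183,  0.03023405,  0.03368616]), 'grip_force': 0.0, 'grip_width': 0.0871926998649623}
scene {'mtx': array([[438.29973548,   0.        , 309.91265405],
       [  0.        , 438.29973548, 199.38595017],
       [  0.        ,   0.        ,   1.        ]]), 'position': array([1.24723179, 0.11498468, 0.6544166 ]), 'attitude': array([ 0.58666284,  0.68230301, -0.326254  , -0.28956458])}
side {'mtx': array([[380.69702828,   0.        , 317.10727042],
       [  0.        , 380.69702828, 193.92106855],
       [  0.        ,   0.        ,   1.        ]]), 'position': array([0.42516472, 0.667317  , 0.55354702]), 'attitude': array([-0.04385324,  0.89092321, -0.45129934,  0.02572234])}
```

View pics/scene0.png

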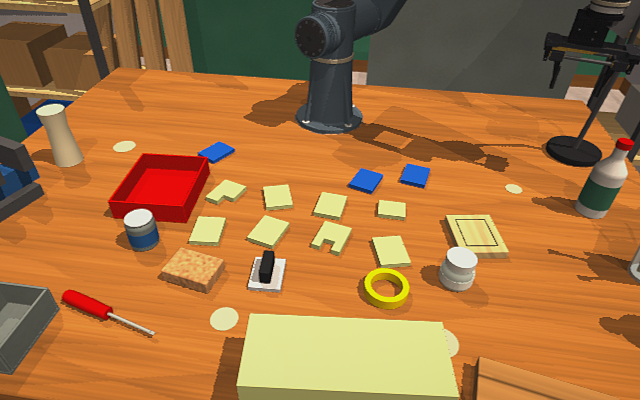

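View pics/side0.png

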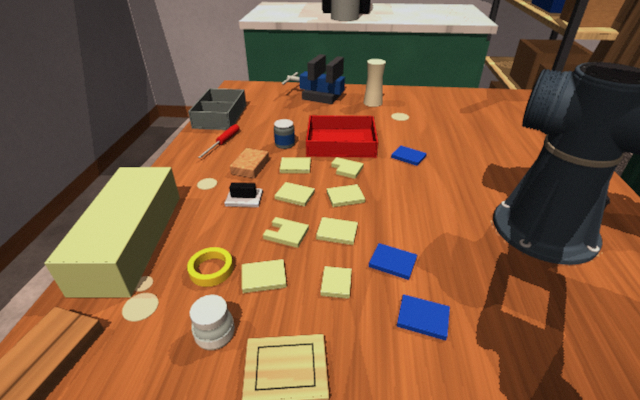

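The scene view shows eight pale-green boards:

| Board | Scene pixel |
|---|---|
| Missing corner | (226,192) |
| Plain | (277,197) |
| Plain | (331,206) |
| Short | (392,210) |
| Plain | (208,231) |
| Plain | (268,232) |
| Slotted | (331,238) |
| Plain | (391,250) |

- **Plate:** (267,272).
- **Base:** (476,236), at +y.
- **Bin:** (163,187).
- **Look-alikes to ignore:** blue boards at (216,152), (366,180) and (415,175), the big green block at (345,355), and pale discs at (124,146), (224,318), (513,188) and (450,343).

```bash
cat > h.py <<'E'
import numpy as np, cv2
from scipy.spatial.transform import Rotation as R
from rig import robot
def proj(m,uv,z):
    uv=np.asarray(uv,float).reshape(-1,2)
    r=np.c_[(uv-m["mtx"][:2,2])/np.diag(m["mtx"])[:2],np.ones(len(uv))]
    r=R.from_quat(m["attitude"]).apply(r);c=np.asarray(m["position"])
    return (c+r*((z-c[2])/r[:,2])[:,None])[:,:2]
def green(p):
    h=cv2.cvtColor(p,cv2.COLOR_RGB2HSV)
    return h
def blobs(m,mask,z,amin=150):
    out=[]
    cs,_=cv2.findContours(mask,cv2.RETR_EXTERNAL,cv2.CHAIN_APPROX_NONE)
    for c in cs:
        if cv2.contourArea(c)<amin: continue
        w=(proj(m,c,z)*1000).astype(np.float32)
        (cx,cy),(a,b),t=cv2.minAreaRect(w)
        if a<b: a,b,t=b,a,t+90
        t=(t+90)%180-90
        out.append((c.reshape(-1,2).mean(0).round(),cx,cy,a,b,t,cv2.contourArea(w)/(a*b)))
    return out
def pose():
    o=robot.get_obs();y=R.from_quat(o["tool_rot"]).as_matrix()[:,1]
    return np.r_[o["position"],np.degrees(np.arctan2(y[1],y[0]))],o
E
python3 - <<'E'
from h import *
for n in("scene","side"):
    p,d=robot.camera(n);m=robot.camera_model(n);h=cv2.cvtColor(p,cv2.COLOR_RGB2HSV)
    if n=="scene":
        for u,v in((277,197),(331,206),(268,232),(391,250),(392,210),(460,222)):print(h[v,u],end=' ')
        print(h[248,266:272].tolist(), h[205:213,280].tolist())
    mk=cv2.inRange(h,(26,50,150),(40,140,255))
    print(n)
    for b in blobs(m,mk,.012):print(b[0],np.round(b[1:6]),round(b[6],2))
    mk=cv2.inRange(h,(0,200,100),(4,255,255))|cv2.inRange(h,(175,200,100),(180,255,255))
    for b in blobs(m,mk,.05,800):print('red',b[0],np.round(b[1:6]),round(b[6],2))
m=robot.camera_model("wrist");print(m);print(pose()[0])
p,d=robot.camera("wrist");cv2.imwrite("pics/w0.png",p[:,:,::-1])
E
```

```text
[ 31  89 232] [ 31  91 232] [ 31  90 232] [ 31  92 232] [ 31  91 232] [ 28 102 231] [[13, 199, 215], [13, 199, 220], [12, 202, 154], [13, 178, 103], [18, 146, 122], [25, 108, 118]] [[31, 74, 242], [25, 120, 128], [27, 115, 158], [29, 105, 151], [15, 168, 149], [13, 200, 207], [13, 194, 204], [14, 189, 229]]
scene
[348. 356.] [830. 131. 358. 136. -84.] 0.95
[224. 318.] [797. -96.  47.  46. -81.] 0.77
[392. 252.] [583. 196.  88.  62.  15.] 0.89
[332. 236.] [557.  70.  80.  64. -14.] 0.81
[208. 231.] [ 582. -199.   89.   63.    5.] 0.83
[463. 231.] [499. 363. 115.  69.   9.] 0.39
[269. 231.] [560. -68.  81.  65. -16.] 0.9
[391. 208.] [442. 196.  60.  52.  89.] 0.92
[331. 204.] [449.  56.  80.  63.  -7.] 0.92
[277. 197.] [442. -73.  91.  62.  18.] 0.9
[226. 192.] [ 444. -197.   82.   69.  -19.] 0.76
[124. 146.] [ 286. -537.   55.   53.  -81.] 0.76
red [161. 188.] [ 485. -334.  250.  191.    3.] 0.89
side
[285. 396.] [499. 413. 117.  10.  10.] 0.62
[290. 351.] [504. 342.  66.  15.   8.] 0.57
[336. 282.] [441. 198.  68.  51.  88.] 0.92
[263. 275.] [577. 196.  79.  68.  15.] 0.94
[337. 230.] [449.  58.  78.  69.  -7.] 0.93
[284. 231.] [558.  72.  79.  69. -14.] 0.83
[345. 195.] [435. -70.  79.  71.  19.] 0.88
[294. 193.] [560. -66.  78.  69. -16.] 0.92
[109. 234.] [947.  70. 452. 185. -76.] 0.69
[346. 167.] [ 443. -195.   80.   72.  -19.] 0.77
[295. 165.] [ 576. -196.   79.   66.    5.] 0.92
red [341. 137.] [ 458. -309.  250.  198.  -87.] 0.94
{'mtx': array([[359.310404  ,   0.        , 322.39721495],
       [  0.        , 359.310404  , 198.77502364],
       [  0.        ,   0.        ,   1.        ]]), 'position': array([0.12559439, 0.61605436, 0.38248084]), 'attitude': array([0.80248091, 0.58252537, 0.07552819, 0.10480495])}
[ 0.19269495  0.59410906  0.22992518 72.02291919]
```

View pics/w0.png

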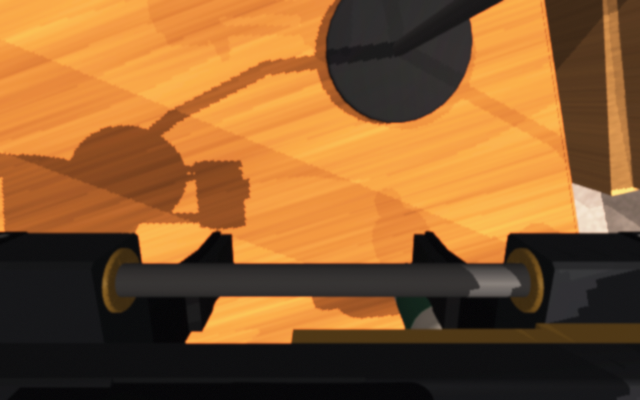

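The wrist view shows only bench, with the fingers at the bottom (rows above about 235 are clear). Image up is tool +x. The coarse board positions from the two cameras agree within a few mm, so I'll hover above the middle and measure everything from there with the wrist camera.

```bash
cat >> h.py <<'E'
def plan(wps,step=.036,start=None):
    """wps: (x,y,z,psi_deg,opening,extra_rows); prints calls from measured pose"""
    cur=np.array(pose()[0] if start is None else start,float);base=cur.copy();rows=[];calls=[]
    def flush():
        nonlocal rows,base
        if rows: calls.append("; ".join(rows));rows=[]
        base=cur.copy()
    for x,y,z,psi,g,ex in wps:
        psi=cur[3]+(psi-cur[3]+90)%180-90
        tgt=np.array([x,y,z,psi]);d=tgt-cur
        n=max(1,int(np.ceil(max(np.linalg.norm(d[:3])/step,abs(d[3])/6.5))));c0=cur.copy()
        k=0
        for i in range(1,n+ex+1):
            c=c0+d*min(i/n,1)
            def rel():
                e=c-base;a=np.radians(base[3])
                return [(-np.sin(a)*e[0]+np.cos(a)*e[1])/.2,(np.cos(a)*e[0]+np.sin(a)*e[1])/.2,-e[2]/.2,-e[3]/180]
            if len(rows)==12 or max(np.abs(rel()))>1: flush()
            rows.append(f"{g:g} "+" ".join(f"{v:.3f}".rstrip('0').rstrip('.') if abs(v)>=5e-4 else "0" for v in rel()))
            cur=c
    flush()
    for c in calls:print(c)
    print("end",np.round(cur,4))
    return cur
E
python3 - <<'E'
from h import *
plan([(.57,.13,.35,90,1,4)])
E
```

```text
1 -0.148 -0.096 -0.035 -0.006; 1 -0.295 -0.191 -0.071 -0.012; 1 -0.443 -0.287 -0.106 -0.018; 1 -0.591 -0.382 -0.141 -0.024; 1 -0.738 -0.478 -0.176 -0.029; 1 -0.886 -0.574 -0.212 -0.035
1 -0.136 -0.111 -0.035 -0.006; 1 -0.272 -0.223 -0.071 -0.012; 1 -0.409 -0.334 -0.106 -0.018; 1 -0.545 -0.445 -0.141 -0.024; 1 -0.681 -0.557 -0.176 -0.029; 1 -0.817 -0.668 -0.212 -0.035; 1 -0.953 -0.779 -0.247 -0.041
1 -0.121 -0.128 -0.035 -0.006; 1 -0.241 -0.256 -0.071 -0.012; 1 -0.362 -0.384 -0.106 -0.018; 1 -0.483 -0.512 -0.141 -0.024; 1 -0.483 -0.512 -0.141 -0.024; 1 -0.483 -0.512 -0.141 -0.024; 1 -0.483 -0.512 -0.141 -0.024; 1 -0.483 -0.512 -0.141 -0.024
end [ 0.57  0.13  0.35 90.  ]
```

>>> move_arm(motion="1 -0.886 -0.574 -0.212 -0.035; 1 -0.886 -0.574 -0.212 -0.035; 1 -0.886 -0.574 -0.212 -0.035; 1 -0.886 -0.574 -0.212 -0.035; 1 -0.886 -0.574 -0.212 -0.035; 1 -0.886 -0.574 -0.212 -0.035")

```text
time: 0.75
position: [0.33, 0.4269, 0.2743]
tool_rot: [0.104, 0.995, -0.0, 0.002]
ft_force: [0.9, 0.2, 0.2]
grip_width: 0.087
grip_force: 0.0
```

>>> move_arm(motion="1 -0.953 -0.779 -0.247 -0.041; 1 -0.953 -0.779 -0.247 -0.041; 1 -0.953 -0.779 -0.247 -0.041; 1 -0.953 -0.779 -0.247 -0.041; 1 -0.953 -0.779 -0.247 -0.041; 1 -0.953 -0.779 -0.247 -0.041; 1 -0.953 -0.779 -0.247 -0.041")

```text
time: 1.33
position: [0.4864, 0.2352, 0.3239]
tool_rot: [0.04, 0.999, -0.001, 0.003]
ft_force: [1.1, 0.3, -0.3]
grip_width: 0.0867
grip_force: 0.0
```

>>> move_arm(motion="1 -0.483 -0.512 -0.141 -0.024; 1 -0.483 -0.512 -0.141 -0.024; 1 -0.483 -0.512 -0.141 -0.024; 1 -0.483 -0.512 -0.141 -0.024; 1 -0.483 -0.512 -0.141 -0.024; 1 -0.483 -0.512 -0.141 -0.024; 1 -0.483 -0.512 -0.141 -0.024; 1 -0.483 -0.512 -0.141 -0.024")

```text
time: 2.0
position: [0.5683, 0.1316, 0.35]
tool_rot: [-0.001, 1.0, 0.0, -0.001]
ft_force: [-0.1, -0.5, 0.0]
grip_width: 0.0871
grip_force: 0.0
```

```bash
cat >> h.py <<'E'
def boards(n="wrist",z=.012,lo=(26,50,195),hi=(40,150,255),amin=300,name=None,show=True):
    m=robot.camera_model(n);p,d=robot.camera(n)
    if name:cv2.imwrite(f"pics/{name}.png",p[:,:,::-1])
    b=blobs(m,cv2.inRange(cv2.cvtColor(p,cv2.COLOR_RGB2HSV),lo,hi),z,amin)
    if show:
        for q in b:print(q[0],np.round(q[1:6],1),round(q[6],2))
    return m,p,d,b
E
python3 - <<'E'
from h import *
P,o=pose();print(o['time'],P)
boards(name="w1")
E
```

```text
2.0 [ 0.56833655  0.13161107  0.35001979 90.12409041]
[173. 164.] [575.5 -74.5  60.8  39.4  73.9] 0.85
[ 79. 167.] [ 576.9 -199.1   73.8   61.     4.9] 0.7
[367. 162.] [576.6 193.4  78.5  60.6  15.1] 0.96
[164. 128.] [527.3 -80.8  29.8  27.1  -4. ] 0.8
[276. 148.] [554.7  68.7  79.   61.4 -14.5] 0.82
[508. 110.] [504.2 377.2  81.2  62.7   9.2] 0.94
[508. 108.] [504.  377.2 119.3  98.5   9.6] 0.43
[372.  57.] [440.1 195.7  60.8  50.6  89.2] 0.95
[262.  62.] [446.8  54.6  78.1  61.3  -7.3] 0.96
[84. 45.] [ 428.2 -167.3   46.6   21.     5.5] 0.5
[161.  52.] [434.8 -74.1  78.7  61.2  18.4] 0.96
```

View pics/w1.png

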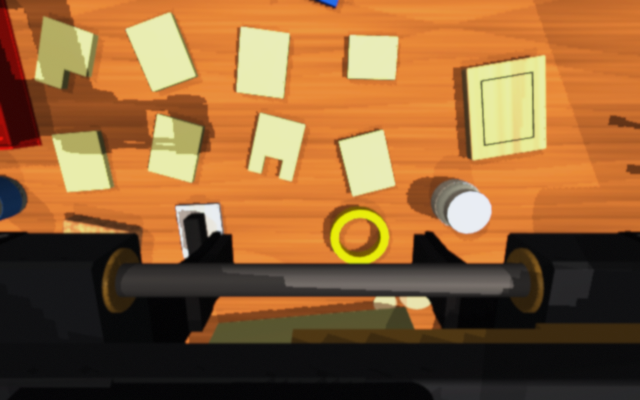

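The wrist view shows all eight boards: missing corner (65,52), sound (161,52), (262,62), (84,160), (175,148) and (367,162), short (372,57), slot (276,148). The base outline is at (508,110), the plate at (198,228) and the tape at (360,237). So there are five sound and three faulty boards. I'll start with the sound board at (367,162), which is pale green, a full rectangle and 78.5x60.6 mm as measured. The blue boards and the big block are excluded.

```bash
cat >> h.py <<'E'
def planc(wps,start=None):
    import io,contextlib
    f=io.StringIO()
    with contextlib.redirect_stdout(f): e=plan(wps,start=start)
    for l in f.getvalue().strip().split("\n"):
        if l.startswith("end"):print(l);continue
        rows=l.split("; ");out=[]
        for r in rows:
            v=np.array(r.split(),float)
            # merge collinear ramp: keep the last of a monotone run
            if out and len(out)>1 and v[0]==out[-1][0][0] and (np.allclose(v-out[-1][0],out[-1][0]-out[-2][2],atol=.0025) if len(out[-1])>2 and out[-2][2] is not None else False): pass
            out.append([v,1,v])
        print(l)
    return e
E
python3 - <<'E'
from h import *
m,p,d,b=boards(z=.02,show=False)
for q in b:
    if q[1]<520 and q[2]>300:print(np.round(q[1:],1))
# hole contour of outline
cv2.imwrite("pics/cropA.png",cv2.resize(np.vstack([np.hstack([p[115:215,300:430],p[40:140,460:590]])])[:,:,::-1],None,fx=3,fy=3))
P,o=pose();print(P)
x,y,t=.5766,.1934,105.1
plan([(x,y,.07,t,1,1),(x,y,.011,t,1,2),(x,y,.011,t,-1,6),(x,y,.09,t,-1,3)])
E
```

```text
[504.1 373.2  79.9  61.7   9.2   0.9]
[5.039e+02 3.731e+02 1.172e+02 9.700e+01 9.500e+00 4.000e-01]
[ 0.56862753  0.13151544  0.35030901 90.140375  ]
1 -0.005 0.039 0.175 -0.01; 1 -0.01 0.077 0.35 -0.021; 1 -0.015 0.116 0.526 -0.031; 1 -0.02 0.155 0.701 -0.042; 1 -0.025 0.193 0.876 -0.052
1 -0.011 0.037 0.175 -0.01; 1 -0.023 0.075 0.35 -0.021; 1 -0.034 0.112 0.526 -0.031; 1 -0.034 0.112 0.526 -0.031; 1 -0.034 0.112 0.673 -0.031; 1 -0.034 0.112 0.821 -0.031; 1 -0.034 0.112 0.821 -0.031; 1 -0.034 0.112 0.821 -0.031; -1 -0.034 0.112 0.821 -0.031; -1 -0.034 0.112 0.821 -0.031; -1 -0.034 0.112 0.821 -0.031; -1 -0.034 0.112 0.821 -0.031
-1 0 0 0 0; -1 0 0 0 0; -1 0 0 0 0; -1 0 0 -0.132 0; -1 0 0 -0.263 0; -1 0 0 -0.395 0; -1 0 0 -0.395 0; -1 0 0 -0.395 0; -1 0 0 -0.395 0
end [5.766e-01 1.934e-01 9.000e-02 1.051e+02]
```

View pics/cropA.png

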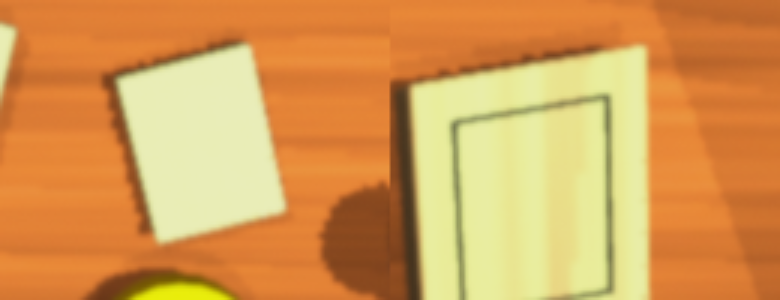

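The crop confirms a whole pale-green rectangle (left) and the base with its black outline (right). The outline is at (504,373) mm, 9.3°.

>>> move_arm(motion="1 -0.025 0.193 0.876 -0.052; 1 -0.025 0.193 0.876 -0.052; 1 -0.025 0.193 0.876 -0.052; 1 -0.025 0.193 0.876 -0.052; 1 -0.025 0.193 0.876 -0.052; 1 -0.025 0.193 0.876 -0.052", newtons=25)

```text
time: 2.6
position: [0.5708, 0.17, 0.1708]
tool_rot: [-0.083, 0.997, 0.0, -0.005]
ft_force: [-0.3, -0.3, 1.4]
grip_width: 0.0871
grip_force: 0.0
```

>>> move_arm(motion="1 -0.034 0.112 0.526 -0.031; 1 -0.034 0.112 0.526 -0.031; 1 -0.034 0.112 0.526 -0.031; 1 -0.034 0.112 0.526 -0.031; 1 -0.034 0.112 0.526 -0.031; 1 -0.034 0.112 0.526 -0.031")

```text
time: 3.1
position: [0.5797, 0.1922, 0.0726]
tool_rot: [-0.13, 0.991, -0.0, 0.002]
ft_force: [0.7, -0.0, 0.3]
grip_width: 0.087
grip_force: 0.0
```

```bash
python3 - <<'E'
from h import *
P,o=pose();print(P)
m,p,d,b=boards()
x,y,t=.5766,.1934,105.1
plan([(x,y,.011,t,1,2),(x,y,.011,t,-1,6),(x,y,.09,t,-1,3)])
E
```

```text
[5.79681025e-01 1.92153977e-01 7.26326357e-02 1.04989638e+02]
[326. 207.] [572.7 192.5  70.3  60.9  14.9] 0.97
[621. 176.] [503.3 360.9  76.8  32.8  14.9] 0.62
[596. 145.] [498.6 341.5  98.3  26.4   9.6] 0.62
[151.  74.] [522.3  77.8  61.4  12.5  75.4] 0.7
[392.  15.] [461.9 197.6  64.6  22.3 -75.1] 0.61
[150.   5.] [488.   71.4  23.    7.8 -75.1] 0.53
1 0.007 0.006 0.155 0; 1 0.015 0.011 0.31 -0.001; 1 0.015 0.011 0.31 -0.001; 1 0.015 0.011 0.31 -0.001; -1 0.015 0.011 0.31 -0.001; -1 0.015 0.011 0.31 -0.001; -1 0.015 0.011 0.31 -0.001; -1 0.015 0.011 0.31 -0.001; -1 0.015 0.011 0.31 -0.001; -1 0.015 0.011 0.31 -0.001; -1 0.015 0.011 0.31 -0.001; -1 0.015 0.011 0.179 -0.001
-1 0 0 -0.132 0; -1 0 0 -0.263 0; -1 0 0 -0.263 0; -1 0 0 -0.263 0; -1 0 0 -0.263 0
end [5.766e-01 1.934e-01 9.000e-02 1.051e+02]
```

>>> move_arm(motion="1 0.015 0.011 0.155 -0.001; 1 0.015 0.011 0.31 -0.001; 1 0.015 0.011 0.31 -0.001; 1 0.015 0.011 0.31 -0.001; -1 0.015 0.011 0.31 -0.001; -1 0.015 0.011 0.31 -0.001; -1 0.015 0.011 0.31 -0.001; -1 0.015 0.011 0.31 -0.001; -1 0.015 0.011 0.31 -0.001; -1 0.015 0.011 0.31 -0.001; -1 0.015 0.011 0.31 -0.001; -1 0.015 0.011 0.31 -0.001")

```text
time: 4.15
position: [0.5745, 0.1932, 0.0086]
tool_rot: [-0.132, 0.991, -0.0, 0.0]
ft_force: [-1.3, 0.2, 4.5]
grip_width: 0.0617
grip_force: 25.0
```

>>> move_arm(motion="-1 0 0 -0.13 0; -1 0 0 -0.26 0; -1 0 0 -0.4 0; -1 0 0 -0.4 0; -1 0 0 -0.4 0")

```text
time: 4.57
position: [0.5754, 0.1935, 0.0894]
tool_rot: [-0.132, 0.991, 0.0, 0.002]
ft_force: [-0.1, -0.4, -1.8]
grip_width: 0.0614
grip_force: 25.0
```

```bash
python3 - <<'E'
from h import *
P,o=pose();print(P)
x,y,t=.5041,.3732,99.3
plan([(x,y,.09,t,-1,4),(x,y,.032,t,-1,4)])
E
```

```text
[5.75386772e-01 1.93453182e-01 8.94317979e-02 1.05145314e+02]
-1 0.018 0.16 0 0.005; -1 0.036 0.32 -0.001 0.011; -1 0.055 0.48 -0.001 0.016; -1 0.073 0.64 -0.002 0.022; -1 0.091 0.801 -0.002 0.027; -1 0.109 0.961 -0.003 0.032; -1 0.109 0.961 -0.003 0.032; -1 0.109 0.961 -0.003 0.032; -1 0.109 0.961 -0.003 0.032; -1 0.109 0.961 -0.003 0.032; -1 0.109 0.961 0.142 0.032; -1 0.109 0.961 0.287 0.032
-1 0 0 0 0; -1 0 0 0 0; -1 0 0 0 0; -1 0 0 0 0
end [5.041e-01 3.732e-01 3.200e-02 9.930e+01]
```

Gripped about 2 mm off centre along the board length. I'll compensate for that when placing.

>>> move_arm(motion="-1 0.12 0.96 0 0.032; -1 0.12 0.96 0 0.032; -1 0.12 0.96 0 0.032; -1 0.12 0.96 0 0.032; -1 0.12 0.96 0 0.032; -1 0.12 0.96 0 0.032; -1 0.12 0.96 0 0.032; -1 0.12 0.96 0 0.032; -1 0.12 0.96 0 0.032; -1 0.12 0.96 0.1 0.032; -1 0.12 0.96 0.1 0.032; -1 0.12 0.96 0.1 0.032")

```text
time: 5.57
position: [0.5007, 0.3705, 0.0671]
tool_rot: [-0.081, 0.997, -0.001, -0.002]
ft_force: [0.1, 0.4, -1.0]
grip_width: 0.0616
grip_force: 25.0
```

```bash
python3 - <<'E'
from h import *
for i in range(3):
    P,o=pose();print(np.round(P,4));robot.camera("wrist")
x,y,t=.5021,.3729,99.3
plan([(x,y,.030,t,-1,4)])
E
```

```text
[5.00700e-01 3.70500e-01 6.71000e-02 9.92591e+01]
[5.0120e-01 3.7100e-01 6.7800e-02 9.9277e+01]
[5.01600e-01 3.71500e-01 6.84000e-02 9.92966e+01]
-1 -0.001 0.002 0.097 0; -1 -0.003 0.005 0.193 0; -1 -0.003 0.005 0.193 0; -1 -0.003 0.005 0.193 0; -1 -0.003 0.005 0.193 0; -1 -0.003 0.005 0.193 0
end [5.021e-01 3.729e-01 3.000e-02 9.930e+01]
```

>>> move_arm(motion="-1 0 0 0.06 0; -1 0 0 0.06 0; -1 0 0 0.06 0; -1 0 0 0.06 0; -1 0 0 0.06 0; -1 0 0 0.06 0; -1 0 0 0.06 0; -1 0 0 0.06 0; -1 0 0 0.06 0; -1 0 0 0.06 0; -1 0 0 0.06 0; -1 0 0 0.06 0")

```text
time: 6.72
position: [0.501, 0.3723, 0.0561]
tool_rot: [-0.082, 0.997, 0.0, -0.0]
ft_force: [-0.4, -0.4, -0.9]
grip_width: 0.0615
grip_force: 25.0
```

```bash
python3 - <<'E'
from h import *
for i in range(3):
    P,o=pose();print(np.round(P,4),o['ft_force']);robot.camera("wrist")
x,y,t=.5021,.3729,99.3
plan([(x,y,.030,t,-1,4)])
E
```

```text
[5.01000e-01 3.72300e-01 5.61000e-02 9.93807e+01] [-0.36479887 -0.43931261 -0.88911481]
[5.01000e-01 3.72300e-01 5.62000e-02 9.93817e+01] [ 0.1288175   0.29263617 -0.64277814]
[5.01000e-01 3.72300e-01 5.61000e-02 9.93784e+01] [-0.29294185 -0.69550412 -0.71297593]
-1 -0.006 0.002 0.131 0; -1 -0.006 0.002 0.131 0; -1 -0.006 0.002 0.131 0; -1 -0.006 0.002 0.131 0; -1 -0.006 0.002 0.131 0
end [5.021e-01 3.729e-01 3.000e-02 9.930e+01]
```

>>> move_arm(motion="-1 -0.006 0.003 0.06 0; -1 -0.006 0.003 0.13 0; -1 -0.006 0.003 0.13 0; -1 -0.006 0.003 0.13 0; -1 -0.006 0.003 0.13 0; -1 -0.006 0.003 0.13 0; 0.6 -0.006 0.003 0.13 0; 0.6 -0.006 0.003 0.13 0; 0.6 -0.006 0.003 0.13 0; 1 -0.006 0.003 0.13 0; 1 -0.006 0.003 0.13 0; 1 -0.006 0.003 0.13 0")

```text
time: 7.87
position: [0.5021, 0.3731, 0.0303]
tool_rot: [-0.082, 0.997, 0.0, 0.0]
ft_force: [0.2, 0.3, 0.4]
grip_width: 0.082
grip_force: 0.0
```

>>> move_arm(motion="1 0 0 -0.2 0; 1 0 0 -0.4 0; 1 -0.4 0 -0.6 0; 1 -0.4 0 -0.8 0; 1 -0.4 0 -0.9 0; 1 -0.4 0 -0.9 0; 1 -0.4 0 -0.9 0; 1 -0.4 0 -0.9 0; 1 -0.4 0 -0.9 0; 1 -0.4 0 -0.9 0; 1 -0.4 0 -0.9 0; 1 -0.4 0 -0.9 0")

```text
time: 8.87
position: [0.5799, 0.3859, 0.2085]
tool_rot: [-0.082, 0.997, -0.001, -0.001]
ft_force: [0.3, 0.9, 1.4]
grip_width: 0.0872
grip_force: 0.0
```

```bash
python3 - <<'E'
from h import *
P,o=pose();print(P)
m,p,d,b=boards(z=.032,name="w2")
print(cv2.cvtColor(p,cv2.COLOR_RGB2HSV)[150:220:14,322].tolist())
E
```

```text
[ 0.57993052  0.38588294  0.20854393 99.3991032 ]
[ 13. 136.] [580.4 101.6  26.9  16.8 -14.7] 0.67
[323.  95.] [505.1 374.   79.   60.9   9.1] 0.98
[323.  92.] [504.  374.3 112.6  94.    9.5] 0.39
[136.   9.] [462.9 208.2  59.2  19.  -80.7] 0.72
[[32, 84, 241], [12, 194, 209], [13, 192, 230], [14, 191, 238], [13, 192, 228]]
```

View pics/w2.png

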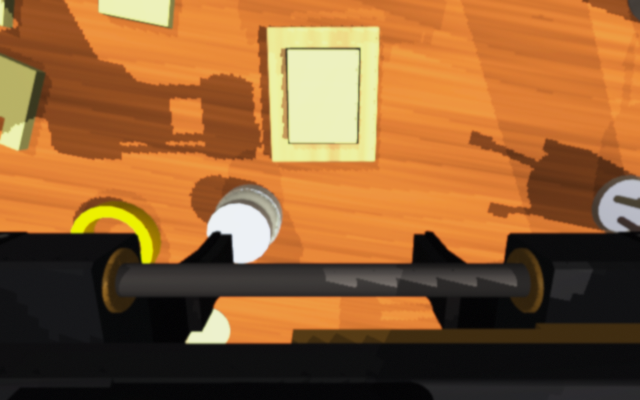

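The picture shows the first board lying within the outline at pixel (323,95). It is about 1 mm off the base centre, which is good. The sound board at (447,55) mm is next.

```bash
cat > pl.py <<'E'
# compact planner: segments printed as "n x row"
import sys
from h import *
def go(wps,start=None):
    cur=np.array(pose()[0] if start is None else start,float)
    for x,y,z,psi,g,ex in wps:
        psi=cur[3]+(psi-cur[3]+90)%180-90
        tgt=np.array([x,y,z,psi]);d=tgt-cur
        a0=np.radians(cur[3])
        k=int(np.ceil(np.abs(d[:3]).max()/.19)) if np.abs(d[:3]).max()>0 else 1;k=max(k,1)
        if np.linalg.norm(d[:2])/k>.19: k+=1
        for i in range(k):
            e=d/k;a=np.radians(cur[3]);n=max(1,int(np.ceil(max(np.linalg.norm(e[:3])/.039,abs(e[3])/6.8))))
            r=[(-np.sin(a)*e[0]+np.cos(a)*e[1])/.2,(np.cos(a)*e[0]+np.sin(a)*e[1])/.2,-e[2]/.2,-e[3]/180]
            print(n+(ex if i==k-1 else 0),"x",g,*np.round(r,3)+0.)
            cur=cur+e
    return cur
E
python3 - <<'E'
from pl import *
go([(.4468,.0546,.06,82.7,1,6)])
E
```

```text
5 x 1 0.464 -0.763 0.372 0.046
11 x 1 0.349 -0.822 0.372 0.046
```

>>> move_arm(motion="1 0.464 -0.763 0.372 0.046; 1 0.464 -0.763 0.372 0.046; 1 0.464 -0.763 0.372 0.046; 1 0.464 -0.763 0.372 0.046; 1 0.464 -0.763 0.372 0.046")

```text
time: 9.33
position: [0.5111, 0.2177, 0.1342]
tool_rot: [-0.009, 1.0, -0.001, -0.002]
ft_force: [0.2, -0.4, -0.1]
grip_width: 0.0867
grip_force: 0.0
```

>>> move_arm(motion="1 0.349 -0.822 0.372 0.046; 1 0.349 -0.822 0.372 0.046; 1 0.349 -0.822 0.372 0.046; 1 0.349 -0.822 0.372 0.046; 1 0.349 -0.822 0.372 0.046; 1 0.349 -0.822 0.372 0.046; 1 0.349 -0.822 0.372 0.046; 1 0.349 -0.822 0.372 0.046; 1 0.349 -0.822 0.372 0.046; 1 0.349 -0.822 0.372 0.046; 1 0.349 -0.822 0.372 0.046; 1 0.349 -0.822 0.372 0.046")

```text
time: 10.33
position: [0.4482, 0.0555, 0.0617]
tool_rot: [0.062, 0.998, -0.0, 0.001]
ft_force: [0.9, -0.2, 0.0]
grip_width: 0.0869
grip_force: 0.0
```

```bash
python3 - <<'E'
from pl import *
P,o=pose();print(np.round(P,4))
m,p,d,b=boards()
go([(.4468,.0546,.011,82.7,1,6)])
E
```

```text
[4.48200e-01 5.55000e-02 6.17000e-02 8.29155e+01]
[367. 325.] [516.3  77.3  60.5   8.8  82.8] 0.57
[358. 216.] [441.3  73.8  64.4  22.6  -7.4] 0.44
[560. 181.] [438.9 194.5  60.7  50.8  88.4] 0.98
8 x 1 0.006 -0.004 0.253 0.001
```

>>> move_arm(motion="1 0.006 -0.004 0.13 0.001; 1 0.006 -0.004 0.25 0.001; 1 0.006 -0.004 0.25 0.001; 1 0.006 -0.004 0.25 0.001; 1 0.006 -0.004 0.25 0.001; -1 0.006 -0.004 0.25 0.001; -1 0.006 -0.004 0.25 0.001; -1 0.006 -0.004 0.25 0.001; -1 0.006 -0.004 0.25 0.001; -1 0.006 -0.004 0.25 0.001; -1 0.006 -0.004 0.25 0.001; -1 0.006 -0.004 0.25 0.001")

```text
time: 11.38
position: [0.4466, 0.0541, 0.0117]
tool_rot: [0.064, 0.998, -0.0, 0.0]
ft_force: [0.6, -0.1, 4.7]
grip_width: 0.0617
grip_force: 25.0
```

```bash
python3 - <<'E'
from pl import *
P,o=pose();print(np.round(P,4),o['grip_width'])
off=np.array([.4468,.0546])-P[:2];a=np.radians(-7.3);s=off@[np.cos(a),np.sin(a)];print('offset along length',s)
b=np.radians(9.3);T=np.array([.5043,.3735])-s*np.array([np.cos(b),np.sin(b)]);print(T)
go([(*P[:2],.1,P[3],-1,2),(*T,.07,99.3,-1,8)])
E
```

```text
[4.46600e-01 5.41000e-02 1.17000e-02 8.26409e+01] 0.06169746222757499
offset along length 0.0001378003052220708
[0.50416401 0.37347773]
5 x -1 0.0 0.0 -0.442 0.0
5 x -1 -0.04 0.81 0.075 -0.046
13 x -1 -0.157 0.796 0.075 -0.046
```

>>> move_arm(motion="-1 0 0 -0.22 0; -1 0 0 -0.44 0; -1 0 0 -0.44 0; -1 0 0 -0.44 0; -1 0 0 -0.44 0")

```text
time: 11.8
position: [0.4463, 0.0541, 0.0994]
tool_rot: [0.064, 0.998, -0.0, 0.0]
ft_force: [-0.4, -0.3, -0.7]
grip_width: 0.062
grip_force: 25.0
```

>>> move_arm(motion="-1 -0.04 0.81 0.075 -0.046; -1 -0.04 0.81 0.075 -0.046; -1 -0.04 0.81 0.075 -0.046; -1 -0.04 0.81 0.075 -0.046; -1 -0.04 0.81 0.075 -0.046")

```text
time: 12.22
position: [0.4756, 0.2192, 0.0823]
tool_rot: [-0.011, 1.0, 0.001, 0.0]
ft_force: [0.8, -0.4, -0.0]
grip_width: 0.0617
grip_force: 25.0
```

>>> move_arm(motion="-1 -0.157 0.796 0.075 -0.046; -1 -0.157 0.796 0.075 -0.046; -1 -0.157 0.796 0.075 -0.046; -1 -0.157 0.796 0.075 -0.046; -1 -0.157 0.796 0.075 -0.046; -1 -0.157 0.796 0.075 -0.046; -1 -0.157 0.796 0.075 -0.046; -1 -0.157 0.796 0.075 -0.046; -1 -0.157 0.796 0.075 -0.046; -1 -0.157 0.796 0.075 -0.046; -1 -0.157 0.796 0.075 -0.046; -1 -0.157 0.796 0.075 -0.046")

```text
time: 13.22
position: [0.5042, 0.3727, 0.0696]
tool_rot: [-0.08, 0.997, 0.0, 0.0]
ft_force: [-0.2, -0.3, 0.4]
grip_width: 0.0616
grip_force: 25.0
```

```bash
python3 - <<'E'
from pl import *
P,o=pose();print(np.round(P,4),o['grip_width'])
go([(.5042,.3735,.0447,99.3,-1,8)])
E
```

```text
[5.04200e-01 3.72700e-01 6.96000e-02 9.91408e+01] 0.061589339178003716
9 x -1 -0.001 0.004 0.125 -0.001
```

Lower, release, rise and back off to view.

>>> move_arm(motion="-1 -0.001 0.004 0.06 -0.001; -1 -0.001 0.004 0.125 -0.001; -1 -0.001 0.004 0.125 -0.001; -1 -0.001 0.004 0.125 -0.001; -1 -0.001 0.004 0.125 -0.001; -1 -0.001 0.004 0.125 -0.001; 0.6 -0.001 0.004 0.125 -0.001; 0.6 -0.001 0.004 0.125 -0.001; 0.6 -0.001 0.004 0.125 -0.001; 1 -0.001 0.004 0.125 -0.001; 1 -0.001 0.004 0.125 -0.001; 1 -0.001 0.004 0.125 -0.001")

```text
time: 14.22
position: [0.5041, 0.3743, 0.0445]
tool_rot: [-0.082, 0.997, 0.0, 0.0]
ft_force: [0.2, -0.1, -0.2]
grip_width: 0.0818
grip_force: 0.0
```

>>> move_arm(motion="1 0 0 -0.2 0; 1 0 0 -0.4 0; 1 -0.4 0 -0.6 0; 1 -0.4 0 -0.8 0; 1 -0.4 0 -0.9 0; 1 -0.4 0 -0.9 0; 1 -0.4 0 -0.9 0; 1 -0.4 0 -0.9 0; 1 -0.4 0 -0.9 0; 1 -0.4 0 -0.9 0; 1 -0.4 0 -0.9 0; 1 -0.4 0 -0.9 0")

```text
time: 15.22
position: [0.5818, 0.387, 0.2228]
tool_rot: [-0.082, 0.997, -0.001, -0.001]
ft_force: [0.2, -0.7, -0.5]
grip_width: 0.0872
grip_force: 0.0
```

```bash
python3 - <<'E'
from pl import *
P,o=pose();print(np.round(P,4))
m,p,d,b=boards(z=.044)
# next: over the right field for a look: C and E between
go([(.60,-.08,.28,90,1,6)])
E
```

```text
[ 0.5818  0.387   0.2228 99.4011]
[ 24. 130.] [576.9 111.   29.1  16.1 -14.4] 0.75
[313.  87.] [504.6 374.5 108.8  90.9   9.6] 0.83
[149.  26.] [471.2 219.7  55.8  46.6  88.5] 0.87
5 x 1 0.098 -0.773 -0.095 0.017
5 x 1 0.055 -0.777 -0.095 0.017
11 x 1 0.013 -0.779 -0.095 0.017
```

>>> move_arm(motion="1 0.098 -0.773 -0.095 0.017; 1 0.098 -0.773 -0.095 0.017; 1 0.098 -0.773 -0.095 0.017; 1 0.098 -0.773 -0.095 0.017; 1 0.098 -0.773 -0.095 0.017")

```text
time: 15.68
position: [0.5895, 0.2257, 0.244]
tool_rot: [-0.053, 0.999, -0.002, 0.0]
ft_force: [-0.6, 0.3, -0.1]
grip_width: 0.0872
grip_force: 0.0
```

>>> move_arm(motion="1 0.055 -0.777 -0.095 0.017; 1 0.055 -0.777 -0.095 0.017; 1 0.055 -0.777 -0.095 0.017; 1 0.055 -0.777 -0.095 0.017; 1 0.055 -0.777 -0.095 0.017")

```text
time: 16.1
position: [0.5962, 0.0705, 0.2631]
tool_rot: [-0.026, 1.0, -0.001, 0.001]
ft_force: [0.1, 0.9, -0.5]
grip_width: 0.0871
grip_force: 0.0
```

>>> move_arm(motion="1 0.013 -0.779 -0.095 0.017; 1 0.013 -0.779 -0.095 0.017; 1 0.013 -0.779 -0.095 0.017; 1 0.013 -0.779 -0.095 0.017; 1 0.013 -0.779 -0.095 0.017; 1 0.013 -0.779 -0.095 0.017; 1 0.013 -0.779 -0.095 0.017; 1 0.013 -0.779 -0.095 0.017; 1 0.013 -0.779 -0.095 0.017; 1 0.013 -0.779 -0.095 0.017; 1 0.013 -0.779 -0.095 0.017; 1 0.013 -0.779 -0.095 0.017")

```text
time: 17.1
position: [0.6013, -0.079, 0.2813]
tool_rot: [-0.002, 1.0, 0.0, -0.0]
ft_force: [-0.4, 0.8, -0.7]
grip_width: 0.0867
grip_force: 0.0
```

```bash
python3 - <<'E'
from pl import *
P,o=pose();print(np.round(P,4))
m,p,d,b=boards(name="w3",lo=(24,40,125))
h=cv2.cvtColor(p,cv2.COLOR_RGB2HSV)
print('bin');
for q in blobs(m,cv2.inRange(h,(0,200,60),(4,255,255))|cv2.inRange(h,(175,200,60),(180,255,255)),.05,800):print(q[0],np.round(q[1:],1))
E
```

```text
[ 6.01300e-01 -7.90000e-02  2.81300e-01  9.02605e+01]
[306. 304.] [789.2 -99.1  46.1  29.6 -89.8] 0.86
[219. 141.] [ 575.  -199.8   79.    62.5    4.7] 0.96
[330. 126.] [557.2 -70.6  79.   61.8 -16. ] 0.97
[449. 126.] [555.2  67.3  79.2  62.9 -14.4] 0.83
[580.  44.] [468.2 201.4  62.1  51.8  88.5] 0.96
[327.  24.] [444.3 -72.3  61.6  60.9 -71.6] 0.82
[208.  22.] [ 451.4 -201.5   80.7   52.4  -89.8] 0.66
bin
[84. 72.] [ 495.3 -331.5  180.1  125.1  -87.4    0.8]
```

View pics/w3.png

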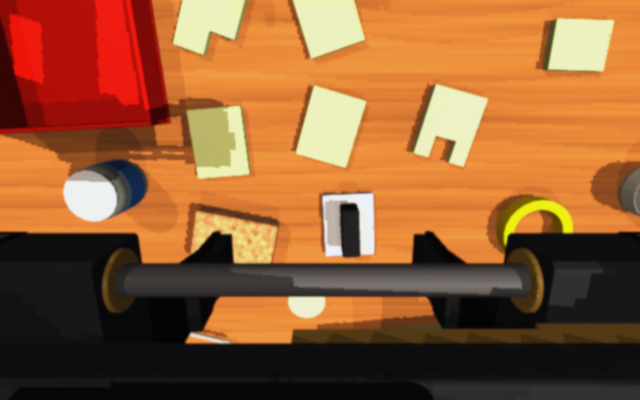

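The picture shows C at (330,126), E at (328,24), B at (219,141), the slot board at (449,126), and the short board now at (580,44). The short board has been knocked about 28 mm, to (468,201) mm. The plate is at (348,225) and the bin at left. C is next.

```bash
python3 - <<'E'
from pl import *
go([(.5572,-.0706,.06,74,1,5)])
m=robot.camera_model("wrist");print(proj(m,[(171,122),(152,0)],.05))
E
```

```text
3 x 1 0.11 0.022 0.553 0.045
8 x 1 0.112 0.006 0.553 0.045
[[ 0.54994762 -0.23749418]
 [ 0.43484897 -0.243703  ]]
```

>>> move_arm(motion="1 0.11 0.022 0.553 0.045; 1 0.11 0.022 0.553 0.045; 1 0.11 0.022 0.553 0.045")

```text
time: 17.4
position: [0.5776, -0.0749, 0.1686]
tool_rot: [0.069, 0.998, 0.0, -0.001]
ft_force: [0.4, -0.0, -0.2]
grip_width: 0.0869
grip_force: 0.0
```

>>> move_arm(motion="1 0.112 0.006 0.553 0.045; 1 0.112 0.006 0.553 0.045; 1 0.112 0.006 0.553 0.045; 1 0.112 0.006 0.553 0.045; 1 0.112 0.006 0.553 0.045; 1 0.112 0.006 0.553 0.045; 1 0.112 0.006 0.553 0.045; 1 0.112 0.006 0.553 0.045; 1 0.112 0.006 0.553 0.045; 1 0.112 0.006 0.553 0.045")

```text
time: 18.23
position: [0.5582, -0.0715, 0.0615]
tool_rot: [0.139, 0.99, -0.0, 0.001]
ft_force: [0.3, -0.1, 0.2]
grip_width: 0.0871
grip_force: 0.0
```

```bash
cat >> pl.py <<'E'
def above(x,y,t): # correct to a grasp pose
    P,o=pose();print(np.round(P,4),o['time']);go([(x,y,.0115,t+90,1,5)])
def carry(x,y,t,via=None,tgt=(.5043,.3735),tt=9.3,z=.075,top=None):
    P,o=pose();print(np.round(P,4),o['grip_width'],o['grip_force'])
    a=np.radians(t);s=(np.array([x,y])-P[:2])@[np.cos(a),np.sin(a)]
    d=(P[3]-t)%360;sg=1 if abs(d-90)<45 else -1
    b=np.radians(tt);T=np.array(tgt)-s*np.array([np.cos(b),np.sin(b)])
    print('off',np.round(s,4),'T',np.round(T,4))
    go([(*P[:2],z+.03,P[3],-1,2),(*T,z,tt+90,-1,8)])
E
python3 - <<'E'
from pl import *
above(.5572,-.0706,-16)
E
```

```text
[ 5.5820e-01 -7.1500e-02  6.1500e-02  7.4007e+01] 18.2333
7 x 1 0.006 0.003 0.25 0.0
```

>>> move_arm(motion="1 0.006 0.003 0.13 0; 1 0.006 0.003 0.25 0; 1 0.006 0.003 0.25 0; 1 0.006 0.003 0.25 0; 1 0.006 0.003 0.25 0; -1 0.006 0.003 0.25 0; -1 0.006 0.003 0.25 0; -1 0.006 0.003 0.25 0; -1 0.006 0.003 0.25 0; -1 0.006 0.003 0.25 0; -1 0.006 0.003 0.25 0; -1 0.006 0.003 0.25 0")

```text
time: 19.23
position: [0.5563, -0.0703, 0.0103]
tool_rot: [0.139, 0.99, -0.0, 0.0]
ft_force: [-0.7, 0.4, 1.9]
grip_width: 0.0616
grip_force: 25.0
```

```bash
python3 - <<'E'
from pl import *
carry(.5572,-.0706,-16,z=.085)
E
```

```text
[ 5.56300e-01 -7.03000e-02  1.03000e-02  7.39984e+01] 0.061553082229312335 24.999719560146332
off 0.001 T [0.5034 0.3733]
5 x -1 0.0 0.0 -0.523 0.0
4 x -1 0.289 0.686 0.05 -0.047
4 x -1 0.185 0.721 0.05 -0.047
12 x -1 0.077 0.741 0.05 -0.047
```

>>> move_arm(motion="-1 0 0 -0.25 0; -1 0 0 -0.52 0; -1 0 0 -0.52 0; -1 0 0 -0.52 0; -1 0 0 -0.52 0")

```text
time: 19.65
position: [0.557, -0.0705, 0.1154]
tool_rot: [0.139, 0.99, -0.0, 0.001]
ft_force: [-0.1, 0.6, -0.3]
grip_width: 0.0615
grip_force: 25.0
```

>>> move_arm(motion="-1 0.289 0.686 0.05 -0.047; -1 0.289 0.686 0.05 -0.047; -1 0.289 0.686 0.05 -0.047; -1 0.289 0.686 0.05 -0.047")

```text
time: 19.98
position: [0.5352, 0.0807, 0.1019]
tool_rot: [0.065, 0.998, 0.0, -0.003]
ft_force: [0.3, -0.5, -0.4]
grip_width: 0.0616
grip_force: 25.0
```

>>> move_arm(motion="-1 0.185 0.721 0.05 -0.047; -1 0.185 0.721 0.05 -0.047; -1 0.185 0.721 0.05 -0.047; -1 0.185 0.721 0.05 -0.047")

```text
time: 20.32
position: [0.5179, 0.2286, 0.0918]
tool_rot: [-0.009, 1.0, 0.0, -0.002]
ft_force: [0.2, -0.7, -0.8]
grip_width: 0.0614
grip_force: 25.0
```

>>> move_arm(motion="-1 0.077 0.741 0.05 -0.047; -1 0.077 0.741 0.05 -0.047; -1 0.077 0.741 0.05 -0.047; -1 0.077 0.741 0.05 -0.047; -1 0.077 0.741 0.05 -0.047; -1 0.077 0.741 0.05 -0.047; -1 0.077 0.741 0.05 -0.047; -1 0.077 0.741 0.05 -0.047; -1 0.077 0.741 0.05 -0.047; -1 0.077 0.741 0.05 -0.047; -1 0.077 0.741 0.05 -0.047; -1 0.077 0.741 0.05 -0.047")

```text
time: 21.32
position: [0.5033, 0.3726, 0.0844]
tool_rot: [-0.081, 0.997, 0.0, 0.0]
ft_force: [0.1, -1.2, -1.4]
grip_width: 0.0618
grip_force: 25.0
```

```bash
python3 - <<'E'
from pl import *
P,o=pose();print(np.round(P,4),o['grip_width'])
go([(.5034,.3733,.0553,99.3,-1,8)])
E
```

```text
[5.03300e-01 3.72600e-01 8.44000e-02 9.93156e+01] 0.06179079452315714
9 x -1 -0.001 0.003 0.145 0.0
```

>>> move_arm(motion="-1 -0.001 0.003 0.07 0; -1 -0.001 0.003 0.145 0; -1 -0.001 0.003 0.145 0; -1 -0.001 0.003 0.145 0; -1 -0.001 0.003 0.145 0; -1 -0.001 0.003 0.145 0; 0.6 -0.001 0.003 0.145 0; 0.6 -0.001 0.003 0.145 0; 0.6 -0.001 0.003 0.145 0; 1 -0.001 0.003 0.145 0; 1 -0.001 0.003 0.145 0; 1 -0.001 0.003 0.145 0")

```text
time: 22.32
position: [0.5031, 0.3739, 0.0552]
tool_rot: [-0.082, 0.997, 0.0, 0.0]
ft_force: [-0.6, 0.2, -0.3]
grip_width: 0.0817
grip_force: 0.0
```

>>> move_arm(motion="1 0 0 -0.2 0; 1 0 0 -0.4 0; 1 -0.4 0 -0.6 0; 1 -0.4 0 -0.8 0; 1 -0.4 0 -0.9 0; 1 -0.4 0 -0.9 0; 1 -0.4 0 -0.9 0; 1 -0.4 0 -0.9 0; 1 -0.4 0 -0.9 0; 1 -0.4 0 -0.9 0; 1 -0.4 0 -0.9 0; 1 -0.4 0 -0.9 0")

```text
time: 23.32
position: [0.5809, 0.3867, 0.2336]
tool_rot: [-0.082, 0.997, -0.001, -0.001]
ft_force: [-0.5, 0.4, 0.2]
grip_width: 0.087
grip_force: 0.0
```

```bash
python3 - <<'E'
from pl import *
P,o=pose();print(np.round(P,4))
m,p,d,b=boards(z=.056,name="w4")
print('H>=30');boards(z=.056,lo=(30,50,195),hi=(40,98,255))
cv2.imwrite("pics/w4c.png",cv2.resize(p[0:200,220:420,::-1],None,fx=3,fy=3))
go([(.57,-.075,.2,105,1,6)])
E
```

```text
[ 0.5809  0.3867  0.2336 99.3994]
[ 32. 129.] [573.9 119.7  29.9  15.7 -14.1] 0.85
[336. 105.] [504.9 374.6 105.1  87.8   9.5] 0.71
[302.  38.] [461.3 349.6  52.9  11.  -80.7] 0.88
[155.  28.] [472.5 224.7  53.9  45.1  88.3] 0.93
H>=30
[ 33. 128.] [573.7 120.1  28.5  15.  -14.5] 0.85
[336.  99.] [504.5 374.4 103.6  86.5   9.3] 0.61
[155.  28.] [472.4 224.9  53.6  44.3  88.5] 0.92
4 x 1 0.145 -0.756 0.057 -0.01
4 x 1 0.169 -0.751 0.057 -0.01
10 x 1 0.194 -0.745 0.057 -0.01
```

View pics/w4c.png

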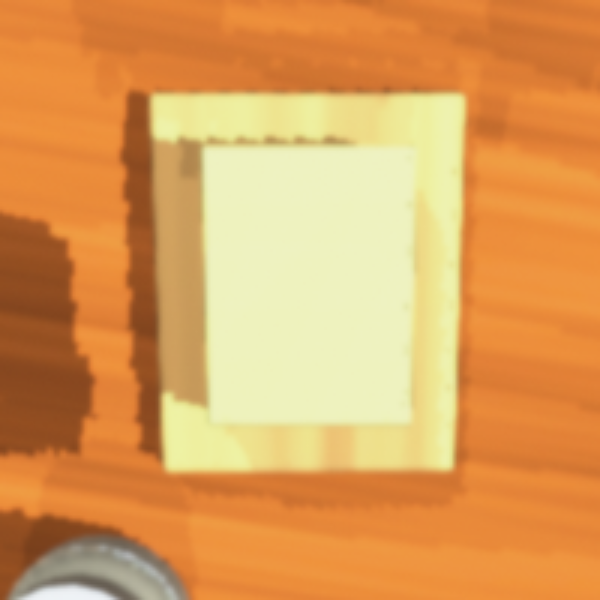

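The crop shows a square three-board pile on the base with edges aligned. E is next.

```bash
python3 - <<'E'
from pl import *
m=robot.camera_model("wrist");print(proj(m,[(220+309/3,284/3)],.056))
go([(.50,.0,.2,108.4,1,0),(.4348,-.0741,.06,108.4,1,6)])
E
```

```text
[[0.50408793 0.37495634]]
4 x 1 0.239 -0.614 0.057 -0.017
4 x 1 0.271 -0.601 0.057 -0.017
4 x 1 0.302 -0.586 0.057 -0.017
11 x 1 0.426 -0.249 0.7 0.0
```

>>> move_arm(motion="1 0.239 -0.614 0.057 -0.017; 1 0.239 -0.614 0.057 -0.017; 1 0.239 -0.614 0.057 -0.017; 1 0.239 -0.614 0.057 -0.017")

```text
time: 23.75
position: [0.552, 0.2525, 0.2226]
tool_rot: [-0.107, 0.994, -0.002, -0.003]
ft_force: [-0.3, -0.7, 0.2]
grip_width: 0.0871
grip_force: 0.0
```

>>> move_arm(motion="1 0.271 -0.601 0.057 -0.017; 1 0.271 -0.601 0.057 -0.017; 1 0.271 -0.601 0.057 -0.017; 1 0.271 -0.601 0.057 -0.017")

```text
time: 24.08
position: [0.5258, 0.1242, 0.2117]
tool_rot: [-0.133, 0.991, -0.001, -0.002]
ft_force: [-1.0, -0.0, -0.0]
grip_width: 0.0869
grip_force: 0.0
```

>>> move_arm(motion="1 0.302 -0.586 0.057 -0.017; 1 0.302 -0.586 0.057 -0.017; 1 0.302 -0.586 0.057 -0.017; 1 0.302 -0.586 0.057 -0.017")

```text
time: 24.42
position: [0.5003, -0.0046, 0.2007]
tool_rot: [-0.159, 0.987, -0.001, -0.001]
ft_force: [0.1, 0.1, -0.9]
grip_width: 0.0869
grip_force: 0.0
```

>>> move_arm(motion="1 0.426 -0.249 0.7 0; 1 0.426 -0.249 0.7 0; 1 0.426 -0.249 0.7 0; 1 0.426 -0.249 0.7 0; 1 0.426 -0.249 0.7 0; 1 0.426 -0.249 0.7 0; 1 0.426 -0.249 0.7 0; 1 0.426 -0.249 0.7 0; 1 0.426 -0.249 0.7 0; 1 0.426 -0.249 0.7 0; 1 0.426 -0.249 0.7 0; 1 0.426 -0.249 0.7 0")

```text
time: 25.42
position: [0.4366, -0.0743, 0.0617]
tool_rot: [-0.162, 0.987, -0.0, 0.001]
ft_force: [0.3, 0.4, -0.1]
grip_width: 0.087
grip_force: 0.0
```

```bash
python3 - <<'E'
from pl import *
boards(lo=(24,40,125))
above(.4348,-.0741,18.4)
E
```

```text
[321. 208.] [427.8 -77.8  66.8  61.3  18.5] 0.99
[109. 153.] [ 439.1 -199.7   79.4   62.   -19.1] 0.83
[ 4.364000e-01 -7.430000e-02  6.150000e-02  1.085942e+02] 25.4667
7 x 1 0.007 0.004 0.25 0.001
```

>>> move_arm(motion="1 0.007 0.004 0.13 0.001; 1 0.007 0.004 0.25 0.001; 1 0.007 0.004 0.25 0.001; 1 0.007 0.004 0.25 0.001; 1 0.007 0.004 0.25 0.001; -1 0.007 0.004 0.25 0.001; -1 0.007 0.004 0.25 0.001; -1 0.007 0.004 0.25 0.001; -1 0.007 0.004 0.25 0.001; -1 0.007 0.004 0.25 0.001; -1 0.007 0.004 0.25 0.001; -1 0.007 0.004 0.25 0.001")

```text
time: 26.47
position: [0.4346, -0.0743, 0.0112]
tool_rot: [-0.16, 0.987, -0.0, 0.0]
ft_force: [0.4, -0.9, 3.9]
grip_width: 0.0618
grip_force: 25.0
```

```bash
python3 - <<'E'
from pl import *
carry(.4343,-.0745,18.4,z=.1)
E
```

```text
[ 4.346000e-01 -7.430000e-02  1.120000e-02  1.083836e+02] 0.061819491758734094 25.00057339668274
off -0.0004 T [0.5047 0.3736]
6 x -1 0.0 0.0 -0.594 0.0
4 x -1 -0.346 0.671 0.05 0.017
4 x -1 -0.31 0.689 0.05 0.017
12 x -1 -0.273 0.704 0.05 0.017
```

>>> move_arm(motion="-1 0 0 -0.25 0; -1 0 0 -0.59 0; -1 0 0 -0.59 0; -1 0 0 -0.59 0; -1 0 0 -0.59 0; -1 0 0 -0.59 0")

```text
time: 26.97
position: [0.4338, -0.0739, 0.1287]
tool_rot: [-0.16, 0.987, 0.0, -0.0]
ft_force: [0.8, -0.2, -0.8]
grip_width: 0.0617
grip_force: 25.0
```

>>> move_arm(motion="-1 -0.346 0.671 0.05 0.017; -1 -0.346 0.671 0.05 0.017; -1 -0.346 0.671 0.05 0.017; -1 -0.346 0.671 0.05 0.017")

```text
time: 27.3
position: [0.4561, 0.0777, 0.1169]
tool_rot: [-0.133, 0.991, 0.001, -0.002]
ft_force: [0.9, -1.1, 0.3]
grip_width: 0.0614
grip_force: 25.0
```

>>> move_arm(motion="-1 -0.31 0.689 0.05 0.017; -1 -0.31 0.689 0.05 0.017; -1 -0.31 0.689 0.05 0.017; -1 -0.31 0.689 0.05 0.017")

```text
time: 27.63
position: [0.48, 0.2274, 0.1066]
tool_rot: [-0.108, 0.994, 0.0, -0.002]
ft_force: [1.0, -1.0, -0.1]
grip_width: 0.0618
grip_force: 25.0
```

>>> move_arm(motion="-1 -0.273 0.704 0.05 0.017; -1 -0.273 0.704 0.05 0.017; -1 -0.273 0.704 0.05 0.017; -1 -0.273 0.704 0.05 0.017; -1 -0.273 0.704 0.05 0.017; -1 -0.273 0.704 0.05 0.017; -1 -0.273 0.704 0.05 0.017; -1 -0.273 0.704 0.05 0.017; -1 -0.273 0.704 0.05 0.017; -1 -0.273 0.704 0.05 0.017; -1 -0.273 0.704 0.05 0.017; -1 -0.273 0.704 0.05 0.017")

```text
time: 28.63
position: [0.5049, 0.3728, 0.0992]
tool_rot: [-0.08, 0.997, 0.0, 0.0]
ft_force: [0.1, 0.5, -0.1]
grip_width: 0.0617
grip_force: 25.0
```

```bash
python3 - <<'E'
from pl import *
P,o=pose();print(np.round(P,4),o['grip_width'])
go([(.5046,.3736,.0682,99.3,-1,8)])
E
```

```text
[ 0.5049  0.3728  0.0992 99.1413] 0.06169570042789128
9 x -1 0.001 0.004 0.155 -0.001
```

>>> move_arm(motion="-1 0.001 0.003 0.07 -0.001; -1 0.001 0.003 0.155 -0.001; -1 0.001 0.003 0.155 -0.001; -1 0.001 0.003 0.155 -0.001; -1 0.001 0.003 0.155 -0.001; -1 0.001 0.003 0.155 -0.001; 0.6 0.001 0.003 0.155 -0.001; 0.6 0.001 0.003 0.155 -0.001; 0.6 0.001 0.003 0.155 -0.001; 1 0.001 0.003 0.155 -0.001; 1 0.001 0.003 0.155 -0.001; 1 0.001 0.003 0.155 -0.001")

```text
time: 29.63
position: [0.5044, 0.374, 0.068]
tool_rot: [-0.082, 0.997, 0.0, 0.0]
ft_force: [-0.3, -0.2, 1.0]
grip_width: 0.082
grip_force: 0.0
```

>>> move_arm(motion="1 0 0 -0.2 0; 1 0 0 -0.4 0; 1 -0.4 0 -0.6 0; 1 -0.4 0 -0.8 0; 1 -0.4 0 -0.9 0; 1 -0.4 0 -0.9 0; 1 -0.4 0 -0.9 0; 1 -0.4 0 -0.9 0; 1 -0.4 0 -0.9 0; 1 -0.4 0 -0.9 0; 1 -0.4 0 -0.9 0; 1 -0.4 0 -0.9 0")

```text
time: 30.63
position: [0.5822, 0.3868, 0.2464]
tool_rot: [-0.082, 0.997, -0.001, -0.001]
ft_force: [-0.4, -0.6, -0.3]
grip_width: 0.0871
grip_force: 0.0
```

```bash
python3 - <<'E'
from pl import *
P,o=pose();print(np.round(P,4))
m,p,d,b=boards(z=.068,lo=(24,40,125))
cv2.imwrite("pics/w5.png",p[:,:,::-1])
h=cv2.cvtColor(p,cv2.COLOR_RGB2HSV)
for q in blobs(m,cv2.inRange(h,(30,50,200),(40,96,255)),.068):print(np.round(q[1:],2))
go([(.59,-.1,.2,95,1,0),(.575,-.1998,.065,94.7,1,6)])
E
```

```text
[ 0.5822  0.3868  0.2464 99.399 ]
[221. 313.] [737.7 307.6  46.   24.9 -15. ] 0.74
[26. 98.] [549.1 116.8  72.1  53.3  -9.2] 0.73
[323.  95.] [505.2 374.4 102.1  85.6   9.5] 0.85
[161.  29.] [474.  230.3  54.6  44.1  88.5] 0.94
[572.65 127.63  26.93  15.7  -10.     0.82]
[505.22 374.46 100.31  83.46   9.33   0.62]
[473.78 229.45  52.03  43.15  88.49   0.94]
5 x 1 0.12 -0.803 0.078 0.008
5 x 1 0.1 -0.805 0.078 0.008
5 x 1 0.079 -0.808 0.078 0.008
11 x 1 0.118 -0.491 0.675 0.002
```

>>> move_arm(motion="1 0.12 -0.803 0.078 0.008; 1 0.12 -0.803 0.078 0.008; 1 0.12 -0.803 0.078 0.008; 1 0.12 -0.803 0.078 0.008; 1 0.12 -0.803 0.078 0.008")

```text
time: 31.1
position: [0.5852, 0.2179, 0.2312]
tool_rot: [-0.067, 0.998, -0.002, -0.002]
ft_force: [-1.3, 0.6, 0.1]
grip_width: 0.087
grip_force: 0.0
```

>>> move_arm(motion="1 0.1 -0.805 0.078 0.008; 1 0.1 -0.805 0.078 0.008; 1 0.1 -0.805 0.078 0.008; 1 0.1 -0.805 0.078 0.008; 1 0.1 -0.805 0.078 0.008")

```text
time: 31.52
position: [0.5884, 0.0562, 0.2159]
tool_rot: [-0.054, 0.999, -0.002, -0.001]
ft_force: [0.1, -0.1, 0.3]
grip_width: 0.0874
grip_force: 0.0
```

>>> move_arm(motion="1 0.079 -0.808 0.078 0.008; 1 0.079 -0.808 0.078 0.008; 1 0.079 -0.808 0.078 0.008; 1 0.079 -0.808 0.078 0.008; 1 0.079 -0.808 0.078 0.008")

```text
time: 31.93
position: [0.5917, -0.1064, 0.2006]
tool_rot: [-0.041, 0.999, -0.002, 0.001]
ft_force: [0.7, -0.3, 0.8]
grip_width: 0.0873
grip_force: 0.0
```

>>> move_arm(motion="1 0.118 -0.491 0.675 0.002; 1 0.118 -0.491 0.675 0.002; 1 0.118 -0.491 0.675 0.002; 1 0.118 -0.491 0.675 0.002; 1 0.118 -0.491 0.675 0.002; 1 0.118 -0.491 0.675 0.002; 1 0.118 -0.491 0.675 0.002; 1 0.118 -0.491 0.675 0.002; 1 0.118 -0.491 0.675 0.002; 1 0.118 -0.491 0.675 0.002; 1 0.118 -0.491 0.675 0.002; 1 0.118 -0.491 0.675 0.002")

```text
time: 32.93
position: [0.5764, -0.1994, 0.0671]
tool_rot: [-0.041, 0.999, -0.0, 0.001]
ft_force: [0.4, -0.8, 0.3]
grip_width: 0.0869
grip_force: 0.0
```

```bash
python3 - <<'E'
from pl import *
boards(lo=(24,40,100))
P,o=pose();print(np.round(P,4))
go([(.575,-.1998,.0145,94.7,1,5)])
E
```

```text
[319. 208.] [ 568.7 -201.8   68.5   61.2    4.7] 0.98
[325.  15.] [ 466.5 -207.1   71.4   24.8  -85.3] 0.5
[ 5.76300e-01 -1.99500e-01  6.69000e-02  9.47328e+01]
7 x 1 0.006 -0.001 0.262 0.0
```

>>> move_arm(motion="1 0.006 -0.004 0.13 0; 1 0.006 -0.004 0.26 0; 1 0.006 -0.004 0.26 0; 1 0.006 -0.004 0.26 0; 1 0.006 -0.004 0.26 0; -1 0.006 -0.004 0.26 0; -1 0.006 -0.004 0.26 0; -1 0.006 -0.004 0.26 0; -1 0.006 -0.004 0.26 0; -1 0.006 -0.004 0.26 0; -1 0.006 -0.004 0.26 0; -1 0.006 -0.004 0.26 0")

```text
time: 33.98
position: [0.5751, -0.2008, 0.0147]
tool_rot: [-0.041, 0.999, -0.0, 0.0]
ft_force: [0.0, -0.7, 3.4]
grip_width: 0.0615
grip_force: 25.0
```

```bash
python3 - <<'E'
from pl import *
carry(.5746,-.2005,4.7,z=.115)
E
```

```text
[ 5.75100e-01 -2.00800e-01  1.47000e-02  9.47035e+01] 0.06148610631430797 25.000753104686737
off -0.0004 T [0.5047 0.3736]
6 x -1 0.0 0.0 -0.651 0.0
4 x -1 0.029 0.723 0.038 -0.006
4 x -1 0.014 0.723 0.038 -0.006
4 x -1 0.0 0.723 0.038 -0.006
12 x -1 -0.015 0.723 0.038 -0.006
```

>>> move_arm(motion="-1 0 0 -0.25 0; -1 0 0 -0.65 0; -1 0 0 -0.65 0; -1 0 0 -0.65 0; -1 0 0 -0.65 0; -1 0 0 -0.65 0")

```text
time: 34.48
position: [0.5743, -0.2004, 0.1439]
tool_rot: [-0.041, 0.999, 0.0, -0.0]
ft_force: [-0.4, 0.0, -1.0]
grip_width: 0.0613
grip_force: 25.0
```

>>> move_arm(motion="-1 0.029 0.723 0.038 -0.006; -1 0.029 0.723 0.038 -0.006; -1 0.029 0.723 0.038 -0.006; -1 0.029 0.723 0.038 -0.006")

```text
time: 34.82
position: [0.5528, -0.0522, 0.1334]
tool_rot: [-0.051, 0.999, 0.002, -0.004]
ft_force: [-0.5, 0.5, -0.4]
grip_width: 0.0613
grip_force: 25.0
```

>>> move_arm(motion="-1 0.014 0.723 0.038 -0.006; -1 0.014 0.723 0.038 -0.006; -1 0.014 0.723 0.038 -0.006; -1 0.014 0.723 0.038 -0.006")

```text
time: 35.15
position: [0.5358, 0.0907, 0.126]
tool_rot: [-0.061, 0.998, 0.001, -0.004]
ft_force: [-0.6, -0.7, -0.7]
grip_width: 0.0614
grip_force: 25.0
```

>>> move_arm(motion="-1 0 0.723 0.038 -0.006; -1 0 0.723 0.038 -0.006; -1 0 0.723 0.038 -0.006; -1 0 0.723 0.038 -0.006")

```text
time: 35.48
position: [0.5192, 0.2338, 0.1184]
tool_rot: [-0.071, 0.998, 0.0, -0.003]
ft_force: [0.0, 0.1, -0.1]
grip_width: 0.0619
grip_force: 25.0
```

>>> move_arm(motion="-1 -0.015 0.723 0.038 -0.006; -1 -0.015 0.723 0.038 -0.006; -1 -0.015 0.723 0.038 -0.006; -1 -0.015 0.723 0.038 -0.006; -1 -0.015 0.723 0.038 -0.006; -1 -0.015 0.723 0.038 -0.006; -1 -0.015 0.723 0.038 -0.006; -1 -0.015 0.723 0.038 -0.006; -1 -0.015 0.723 0.038 -0.006; -1 -0.015 0.723 0.038 -0.006; -1 -0.015 0.723 0.038 -0.006; -1 -0.015 0.723 0.038 -0.006")

```text
time: 36.48
position: [0.5059, 0.3731, 0.114]
tool_rot: [-0.078, 0.997, 0.0, 0.0]
ft_force: [-0.1, 0.6, -1.2]
grip_width: 0.061
grip_force: 25.0
```

```bash
python3 - <<'E'
from pl import *
P,o=pose();print(np.round(P,4),o['grip_width'])
go([(.5046,.3736,.0837,99.3,-1,8)])
E
```

```text
[ 0.5059  0.3731  0.114  98.9574] 0.06101225393243796
9 x -1 0.006 0.004 0.151 -0.002
```

>>> move_arm(motion="-1 0.006 0.002 0.07 -0.002; -1 0.006 0.002 0.151 -0.002; -1 0.006 0.002 0.151 -0.002; -1 0.006 0.002 0.151 -0.002; -1 0.006 0.002 0.151 -0.002; -1 0.006 0.002 0.151 -0.002; 0.6 0.006 0.002 0.151 -0.002; 0.6 0.006 0.002 0.151 -0.002; 0.6 0.006 0.002 0.151 -0.002; 1 0.006 0.002 0.151 -0.002; 1 0.006 0.002 0.151 -0.002; 1 0.006 0.002 0.151 -0.002")

```text
time: 37.48
position: [0.5043, 0.374, 0.0836]
tool_rot: [-0.082, 0.997, 0.0, 0.0]
ft_force: [-0.5, 0.5, 0.0]
grip_width: 0.0821
grip_force: 0.0
```

>>> move_arm(motion="1 0 0 -0.2 0; 1 0 0 -0.4 0; 1 -0.4 0 -0.6 0; 1 -0.4 0 -0.8 0; 1 -0.4 0 -0.9 0; 1 -0.4 0 -0.9 0; 1 -0.4 0 -0.9 0; 1 -0.4 0 -0.9 0; 1 -0.4 0 -0.9 0; 1 -0.4 0 -0.9 0; 1 -0.4 0 -0.9 0; 1 -0.4 0 -0.9 0")

```text
time: 38.48
position: [0.5822, 0.3868, 0.262]
tool_rot: [-0.082, 0.997, -0.0, -0.001]
ft_force: [0.4, 1.0, -0.1]
grip_width: 0.087
grip_force: 0.0
```

```bash
python3 - <<'E'
from pl import *
P,o=pose();print(np.round(P,4))
m,p,d,b=boards(z=.08)
m2,p2,d2,b2=boards("side",z=.012,show=False)
a=cv2.resize(p[0:180,230:430],None,fx=2.6,fy=2.6);c=cv2.resize(p2[240:400,200:370],None,fx=2.9,fy=2.925)[:468]
cv2.imwrite("pics/w6.png",np.hstack([a,c])[:,:800,::-1])
m=robot.camera_model("wrist")
# plate grip mask test by depth: nothing yet
E
```

```text
[ 0.5822  0.3868  0.262  99.401 ]
[ 48. 123.] [570.7 130.9  30.3  15.5   6.9] 0.64
[327.  93.] [505.4 374.6  98.9  82.4   9.3] 0.8
[166.  31.] [475.  233.5  50.9  42.4  88.4] 0.96
```

View pics/w6.png

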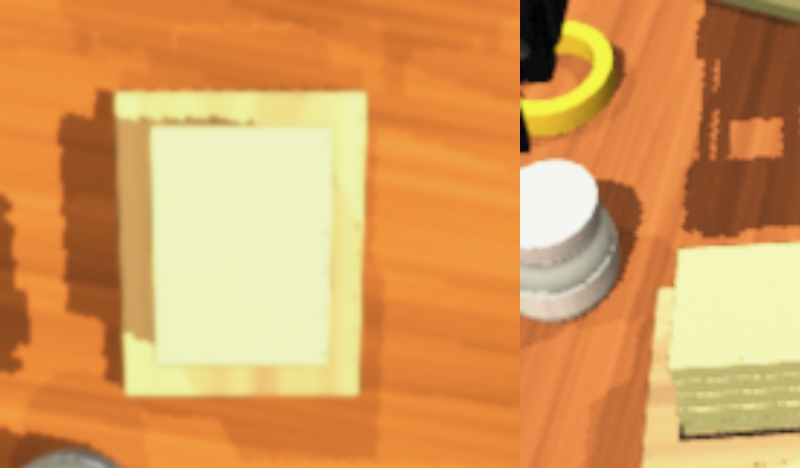

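The picture shows a flush five-layer pile on the base. Next are the faulty boards, starting with the short one at about (468,201) mm.

```bash
python3 - <<'E'
from pl import *
go([(.54,.25,.2,92,1,0),(.468,.201,.06,88.5,1,6)])
E
```

```text
5 x 1 0.323 -0.641 0.314 0.041
11 x 1 0.368 -0.232 0.7 0.019
```

>>> move_arm(motion="1 0.323 -0.641 0.314 0.041; 1 0.323 -0.641 0.314 0.041; 1 0.323 -0.641 0.314 0.041; 1 0.323 -0.641 0.314 0.041; 1 0.323 -0.641 0.314 0.041")

```text
time: 39.0
position: [0.5355, 0.2447, 0.1975]
tool_rot: [-0.016, 1.0, -0.002, -0.005]
ft_force: [-0.4, -0.6, -1.0]
grip_width: 0.0872
grip_force: 0.0
```

>>> move_arm(motion="1 0.368 -0.232 0.7 0.019; 1 0.368 -0.232 0.7 0.019; 1 0.368 -0.232 0.7 0.019; 1 0.368 -0.232 0.7 0.019; 1 0.368 -0.232 0.7 0.019; 1 0.368 -0.232 0.7 0.019; 1 0.368 -0.232 0.7 0.019; 1 0.368 -0.232 0.7 0.019; 1 0.368 -0.232 0.7 0.019; 1 0.368 -0.232 0.7 0.019; 1 0.368 -0.232 0.7 0.019; 1 0.368 -0.232 0.7 0.019")

```text
time: 40.0
position: [0.469, 0.2013, 0.0614]
tool_rot: [0.012, 1.0, 0.0, 0.001]
ft_force: [-0.2, 0.2, -0.1]
grip_width: 0.0867
grip_force: 0.0
```

```bash
python3 - <<'E'
from pl import *
boards(lo=(24,40,100))
above(.468,.201,-1.5)
E
```

```text
[603. 225.] [472.  366.6  45.8   9.5 -87.1] 0.59
[584. 198.] [455.4 352.8  65.8  13.1 -83.6] 0.73
[325. 219.] [465.9 203.2  60.9  52.2  88.4] 0.98
[4.68800e-01 2.01200e-01 6.12000e-02 8.85904e+01] 40.05
7 x 1 0.004 -0.001 0.248 0.001
```

>>> move_arm(motion="1 0.006 0.003 0.13 0.001; 1 0.006 0.003 0.25 0.001; 1 0.006 0.003 0.25 0.001; 1 0.006 0.003 0.25 0.001; 1 0.006 0.003 0.25 0.001; -1 0.006 0.003 0.25 0.001; -1 0.006 0.003 0.25 0.001; -1 0.006 0.003 0.25 0.001; -1 0.006 0.003 0.25 0.001; -1 0.006 0.003 0.25 0.001; -1 0.006 0.003 0.25 0.001; -1 0.006 0.003 0.25 0.001")

```text
time: 41.05
position: [0.4674, 0.2017, 0.011]
tool_rot: [0.014, 1.0, 0.0, 0.0]
ft_force: [-1.1, 0.6, 2.6]
grip_width: 0.0616
grip_force: 25.0
```

```bash
python3 - <<'E'
from pl import *
carry(.468,.201,-1.5,tgt=(.51,-.325),tt=3,z=.11)
E
```

```text
[4.67400e-01 2.01700e-01 1.10000e-02 8.83972e+01] 0.06156651671298245 25.000406205654144
off 0.0007 T [ 0.5093 -0.325 ]
6 x -1 0.0 0.0 -0.645 0.0
5 x -1 -0.094 -0.876 0.05 -0.009
5 x -1 -0.071 -0.878 0.05 -0.009
13 x -1 -0.047 -0.879 0.05 -0.009
```

>>> move_arm(motion="-1 0 0 -0.25 0; -1 0 0 -0.65 0; -1 0 0 -0.65 0; -1 0 0 -0.65 0; -1 0 0 -0.65 0; -1 0 0 -0.65 0")

```text
time: 41.55
position: [0.4669, 0.2016, 0.1407]
tool_rot: [0.014, 1.0, -0.0, 0.0]
ft_force: [-0.1, -0.4, -0.8]
grip_width: 0.0614
grip_force: 25.0
```

>>> move_arm(motion="-1 -0.094 -0.876 0.05 -0.009; -1 -0.094 -0.876 0.05 -0.009; -1 -0.094 -0.876 0.05 -0.009; -1 -0.094 -0.876 0.05 -0.009; -1 -0.094 -0.876 0.05 -0.009")

```text
time: 41.97
position: [0.4807, 0.0213, 0.1285]
tool_rot: [0.002, 1.0, -0.0, -0.002]
ft_force: [0.9, 0.1, -0.2]
grip_width: 0.0616
grip_force: 25.0
```

>>> move_arm(motion="-1 -0.071 -0.878 0.05 -0.009; -1 -0.071 -0.878 0.05 -0.009; -1 -0.071 -0.878 0.05 -0.009; -1 -0.071 -0.878 0.05 -0.009; -1 -0.071 -0.878 0.05 -0.009")

```text
time: 42.38
position: [0.4962, -0.1552, 0.1188]
tool_rot: [-0.012, 1.0, -0.001, 0.0]
ft_force: [1.0, 0.3, 0.2]
grip_width: 0.0615
grip_force: 25.0
```

>>> move_arm(motion="-1 -0.047 -0.879 0.05 -0.009; -1 -0.047 -0.879 0.05 -0.009; -1 -0.047 -0.879 0.05 -0.009; -1 -0.047 -0.879 0.05 -0.009; -1 -0.047 -0.879 0.05 -0.009; -1 -0.047 -0.879 0.05 -0.009; -1 -0.047 -0.879 0.05 -0.009; -1 -0.047 -0.879 0.05 -0.009; -1 -0.047 -0.879 0.05 -0.009; -1 -0.047 -0.879 0.05 -0.009; -1 -0.047 -0.879 0.05 -0.009; -1 -0.047 -0.879 0.05 -0.009")

```text
time: 43.38
position: [0.5101, -0.3241, 0.111]
tool_rot: [-0.029, 1.0, 0.0, 0.0]
ft_force: [-0.5, -0.2, 0.1]
grip_width: 0.0617
grip_force: 25.0
```

```bash
python3 - <<'E'
from pl import *
P,o=pose();print(np.round(P,4),o['grip_width'])
m,p,d,b=boards(name="w7",show=False)
go([(.5093,-.325,.024,93,-1,4)])
E
```

```text
[ 0.5101 -0.3241  0.111  93.3304] 0.061693969032111114
7 x -1 0.004 -0.003 0.435 0.002
```

View pics/w7.png

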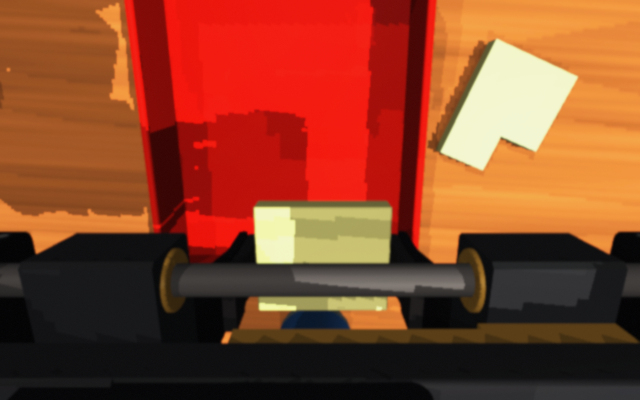

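The short board is held over the bin. The missing-corner board lies outside at (510,105). Checking the bin rim before lowering.

```bash
python3 - <<'E'
from pl import *
m=robot.camera_model("wrist");print(proj(m,[(434,20),(420,225),(126,20),(148,225),(320,325)],.05).round(4).tolist())
p,d=robot.camera("wrist");h=cv2.cvtColor(p,cv2.COLOR_RGB2HSV);r=cv2.inRange(h,(0,200,60),(4,255,255))|cv2.inRange(h,(175,200,60),(180,255,255))
for v in(20,60,100,180,220):
    c=np.where(r[v])[0];print(v,c.min(),c.max(),proj(m,[(c.min(),v),(c.max(),v)],.05).round(4).tolist())
E
```

```text
[[0.3925, -0.2701], [0.5097, -0.2629], [0.4019, -0.4371], [0.5193, -0.4332], [0.5847, -0.3216]]
20 127 434 [[0.4019, -0.4366], [0.3925, -0.2701]]
60 133 431 [[0.4222, -0.4349], [0.4128, -0.269]]
100 138 428 [[0.4437, -0.4337], [0.4343, -0.2678]]
180 148 422 [[0.4904, -0.4312], [0.481, -0.2653]]
220 153 419 [[0.5159, -0.4298], [0.5065, -0.2639]]
```

The bin centre is really (457,-348) mm. The earlier estimate used the outer wall's foot, so I'll shift about 21 mm.

```bash
python3 - <<'E'
from pl import *
go([(.511,-.3455,.11,93,-1,2),(.511,-.3455,.026,93,-1,4)])
E
```

```text
3 x -1 0.001 -0.104 0.005 0.002
7 x -1 0.0 0.0 0.42 0.0
```

>>> move_arm(motion="-1 0 -0.104 0 0.002; -1 0 -0.104 0 0.002; -1 0 -0.104 0 0.002; -1 0 -0.104 0.15 0.002; -1 0 -0.104 0.3 0.002; -1 0 -0.104 0.42 0.002; -1 0 -0.104 0.42 0.002; -1 0 -0.104 0.42 0.002; -1 0 -0.104 0.42 0.002; 0.6 0 -0.104 0.42 0.002; 0.6 0 -0.104 0.42 0.002; 0.6 0 -0.104 0.42 0.002")

```text
time: 44.48
position: [0.5118, -0.3465, 0.0284]
tool_rot: [-0.025, 1.0, -0.001, 0.001]
ft_force: [-0.2, -0.1, 0.5]
grip_width: 0.0688
grip_force: 0.0
```

>>> move_arm(motion="0.6 0 0 -0.2 0; 0.6 0 0 -0.4 0; 0.6 0 0 -0.6 0; 0.6 0 0 -0.7 0; 1 0 0 -0.7 0; 1 0 0 -0.7 0")

```text
time: 44.98
position: [0.5118, -0.3465, 0.1692]
tool_rot: [-0.025, 1.0, -0.002, 0.002]
ft_force: [-0.4, 0.6, -0.5]
grip_width: 0.0767
grip_force: 0.0
```

```bash
python3 - <<'E'
from pl import *
m,p,d,b=boards(lo=(24,40,100))
go([(.439,-.1997,.11,71,1,3),(.439,-.1997,.06,70.9,1,6)])
E
```

```text
[323. 185.] [ 512.3 -346.5   61.8   51.6  -87.1] 0.98
[498. 104.] [ 440.  -202.7   79.8   63.7  -19. ] 0.84
8 x 1 0.322 0.747 0.286 0.122
8 x 1 0.0 0.0 0.25 0.001
```

>>> move_arm(motion="0.8 0.322 0.745 0.25 0.122; 0.8 0.322 0.745 0.25 0.122; 0.8 0.322 0.745 0.25 0.122; 0.8 0.322 0.745 0.25 0.122; 0.8 0.322 0.745 0.4 0.122; 0.8 0.322 0.745 0.53 0.122; 0.8 0.322 0.745 0.53 0.122; 0.8 0.322 0.745 0.53 0.122; 0.8 0.322 0.745 0.53 0.122; 0.8 0.322 0.745 0.53 0.122; 0.8 0.322 0.745 0.53 0.122; 0.8 0.322 0.745 0.53 0.122")

```text
time: 46.03
position: [0.4399, -0.201, 0.0618]
tool_rot: [0.166, 0.986, -0.001, 0.001]
ft_force: [0.5, 0.7, -0.2]
grip_width: 0.0785
grip_force: 0.0
```

```bash
python3 - <<'E'
from pl import *
boards(lo=(24,40,100))
above(.440,-.2018,-19)
E
```

```text
[321. 208.] [ 431.8 -198.4   64.5   61.8  -19.1] 0.9
[ 4.39700e-01 -2.00900e-01  6.17000e-02  7.09227e+01] 46.0833
7 x 1 -0.003 -0.004 0.251 0.0
```

>>> move_arm(motion="0.8 0 0 0.13 0; 0.8 0 0 0.25 0; 0.8 0 0 0.25 0; 0.8 0 0 0.25 0; -1 0 0 0.25 0; -1 0 0 0.25 0; -1 0 0 0.25 0; -1 0 0 0.25 0; -1 0 0 0.25 0; -1 0 0 0.25 0; -1 0 0 0.25 0; -1 0 0 0.25 0")

```text
time: 47.08
position: [0.4394, -0.2004, 0.0114]
tool_rot: [0.166, 0.986, -0.0, 0.0]
ft_force: [0.1, 0.1, 6.3]
grip_width: 0.0619
grip_force: 25.0
```

>>> move_arm(motion="-1 0 0 -0.2 0; -1 0 0 -0.5 0; -1 0 0 -0.5 0; -1 0 0 -0.5 0; -1 0 0 -0.5 0; -1 0 0 -0.5 0")

```text
time: 47.58
position: [0.4385, -0.1998, 0.1101]
tool_rot: [0.166, 0.986, 0.0, -0.001]
ft_force: [0.3, -0.3, -0.4]
grip_width: 0.0618
grip_force: 25.0
```

```bash
python3 - <<'E'
from pl import *
P,o=pose();print(np.round(P,4),o['grip_width'])
go([(.411,-.351,.11,93,-1,5),(.411,-.351,.026,93,-1,4)])
E
```

```text
[ 0.4385 -0.1998  0.1101 70.9374] 0.06179987458934262
9 x -1 -0.117 -0.76 0.001 -0.123
7 x -1 0.0 0.0 0.42 0.0
```

>>> move_arm(motion="-1 -0.127 -0.757 0 -0.123; -1 -0.127 -0.757 0 -0.123; -1 -0.127 -0.757 0 -0.123; -1 -0.127 -0.757 0 -0.123; -1 -0.127 -0.757 0 -0.123; -1 -0.127 -0.757 0 -0.123; -1 -0.127 -0.757 0 -0.123; -1 -0.127 -0.757 0 -0.123; -1 -0.127 -0.757 0 -0.123; -1 -0.127 -0.757 0 -0.123; -1 -0.127 -0.757 0 -0.123; -1 -0.127 -0.757 0 -0.123")

```text
time: 48.58
position: [0.414, -0.351, 0.1109]
tool_rot: [-0.027, 1.0, 0.0, -0.0]
ft_force: [0.4, -0.2, 0.4]
grip_width: 0.062
grip_force: 25.0
```

>>> move_arm(motion="-1 0 0 0.15 0; -1 0 0 0.3 0; -1 0 0 0.42 0; -1 0 0 0.42 0; -1 0 0 0.42 0; -1 0 0 0.42 0; 0.6 0 0 0.42 0; 0.6 0 0 0.42 0; 0.6 0 0 0.42 0; 0.6 0 0 0.42 0")

```text
time: 49.42
position: [0.4142, -0.3522, 0.0278]
tool_rot: [-0.027, 1.0, -0.001, 0.001]
ft_force: [0.4, 0.4, 0.4]
grip_width: 0.0691
grip_force: 0.0
```

>>> move_arm(motion="0.6 -0.2 0 -0.2 0; 0.6 -0.2 0 -0.4 0; 0.6 -0.3 0 -0.6 0; 0.6 -0.3 0 -0.8 0; 1 -0.3 0 -0.8 0; 1 -0.3 0 -0.8 0")

```text
time: 49.92
position: [0.4761, -0.3503, 0.1915]
tool_rot: [-0.027, 1.0, -0.004, 0.003]
ft_force: [-0.0, 0.5, -0.2]
grip_width: 0.0769
grip_force: 0.0
```

```bash
python3 - <<'E'
from pl import *
m,p,d,b=boards(lo=(24,40,100))
go([(.555,.0673,.13,75.6,1,0),(.555,.0673,.06,75.6,1,6)])
E
```

```text
[325. 216.] [ 512.  -346.3   61.6   52.9  -87.8] 0.97
[322. 109.] [ 415.8 -352.2   79.6   62.2    3.1] 0.84
4 x 1 -0.172 0.685 0.098 0.032
4 x 1 -0.101 0.699 0.098 0.032
4 x 1 -0.03 0.706 0.098 0.032
8 x 1 0.0 0.0 0.35 0.0
```

>>> move_arm(motion="1 -0.172 0.685 0.098 0.032; 1 -0.172 0.685 0.098 0.032; 1 -0.172 0.685 0.098 0.032; 1 -0.172 0.685 0.098 0.032")

```text
time: 50.3
position: [0.4972, -0.2038, 0.1637]
tool_rot: [0.023, 1.0, 0.004, -0.004]
ft_force: [-0.3, 0.1, -0.9]
grip_width: 0.0865
grip_force: 0.0
```

>>> move_arm(motion="1 -0.101 0.699 0.098 0.032; 1 -0.101 0.699 0.098 0.032; 1 -0.101 0.699 0.098 0.032; 1 -0.101 0.699 0.098 0.032")

```text
time: 50.63
position: [0.524, -0.066, 0.1443]
tool_rot: [0.073, 0.997, 0.002, -0.004]
ft_force: [-1.4, 0.3, 0.3]
grip_width: 0.0871
grip_force: 0.0
```

>>> move_arm(motion="1 -0.03 0.706 0.098 0.032; 1 -0.03 0.706 0.098 0.032; 1 -0.03 0.706 0.098 0.032; 1 -0.03 0.706 0.098 0.032; 1 -0.03 0.706 0.45 0.032; 1 -0.03 0.706 0.45 0.032; 1 -0.03 0.706 0.45 0.032; 1 -0.03 0.706 0.45 0.032; 1 -0.03 0.706 0.45 0.032; 1 -0.03 0.706 0.45 0.032; 1 -0.03 0.706 0.45 0.032; 1 -0.03 0.706 0.45 0.032")

```text
time: 51.63
position: [0.555, 0.0673, 0.059]
tool_rot: [0.124, 0.992, 0.0, 0.001]
ft_force: [-0.7, 0.2, 0.3]
grip_width: 0.0869
grip_force: 0.0
```

```bash
python3 - <<'E'
from pl import *
boards(lo=(24,40,100))
above(.555,.0675,-14.4)
E
```

```text
[324. 211.] [546.2  70.6  63.7  61.7 -14.3] 0.91
[5.54800e-01 6.74000e-02 5.89000e-02 7.57723e+01] 51.6833
7 x 1 -0.001 0.001 0.237 0.001
```

>>> move_arm(motion="1 0 0 0.13 0; 1 0 0 0.237 0; 1 0 0 0.237 0; 1 0 0 0.237 0; 1 0 0 0.237 0; -1 0 0 0.237 0; -1 0 0 0.237 0; -1 0 0 0.237 0; -1 0 0 0.237 0; -1 0 0 0.237 0; -1 0 0 0.237 0; -1 0 0 0.237 0")

```text
time: 52.68
position: [0.5541, 0.0677, 0.0104]
tool_rot: [0.124, 0.992, 0.0, 0.0]
ft_force: [-0.6, -0.2, 2.4]
grip_width: 0.0614
grip_force: 25.0
```

>>> move_arm(motion="-1 0 0 -0.2 0; -1 0 0 -0.55 0; -1 0 0 -0.55 0; -1 0 0 -0.55 0; -1 0 0 -0.55 0; -1 0 0 -0.55 0")

```text
time: 53.18
position: [0.5532, 0.0677, 0.1197]
tool_rot: [0.124, 0.992, -0.0, -0.001]
ft_force: [0.9, -0.2, -0.9]
grip_width: 0.0617
grip_force: 25.0
```

```bash
python3 - <<'E'
from pl import *
P,o=pose();print(np.round(P,4),o['grip_width'])
go([(.463,-.348,.12,93,-1,5),(.463,-.348,.036,93,-1,4)])
E
```

```text
[5.53200e-01 6.77000e-02 1.19700e-01 7.57995e+01] 0.061748065685324365
4 x -1 -0.024 -0.709 -0.001 -0.032
4 x -1 0.047 -0.707 -0.001 -0.032
9 x -1 0.117 -0.699 -0.001 -0.032
7 x -1 0.0 0.0 0.42 0.0
```

>>> move_arm(motion="-1 -0.024 -0.709 0 -0.032; -1 -0.024 -0.709 0 -0.032; -1 -0.024 -0.709 0 -0.032; -1 -0.024 -0.709 0 -0.032")

```text
time: 53.52
position: [0.5218, -0.0743, 0.1182]
tool_rot: [0.075, 0.997, -0.0, -0.002]
ft_force: [-0.4, 0.6, -0.4]
grip_width: 0.0616
grip_force: 25.0
```

>>> move_arm(motion="-1 0.047 -0.707 0 -0.032; -1 0.047 -0.707 0 -0.032; -1 0.047 -0.707 0 -0.032; -1 0.047 -0.707 0 -0.032")

```text
time: 53.85
position: [0.4924, -0.2139, 0.1183]
tool_rot: [0.025, 1.0, -0.0, -0.001]
ft_force: [-0.2, -1.0, 0.7]
grip_width: 0.0617
grip_force: 25.0
```

>>> move_arm(motion="-1 0.117 -0.699 0 -0.032; -1 0.117 -0.699 0 -0.032; -1 0.117 -0.699 0 -0.032; -1 0.117 -0.699 0 -0.032; -1 0.117 -0.699 0 -0.032; -1 0.117 -0.699 0 -0.032; -1 0.117 -0.699 0 -0.032; -1 0.117 -0.699 0 -0.032; -1 0.117 -0.699 0 -0.032; -1 0.117 -0.699 0 -0.032")

```text
time: 54.68
position: [0.4643, -0.3464, 0.1201]
tool_rot: [-0.028, 1.0, 0.0, -0.0]
ft_force: [0.4, 0.3, -0.5]
grip_width: 0.0619
grip_force: 25.0
```

```bash
python3 - <<'E'
from pl import *
P,o=pose();print(np.round(P,4),o['grip_width'])
E
```

```text
[ 0.4643 -0.3464  0.1201 93.1954] 0.06187776304636609
```

>>> move_arm(motion="-1 0 -0.008 0.15 0; -1 0 -0.008 0.3 0; -1 0 -0.008 0.42 0; -1 0 -0.008 0.42 0; -1 0 -0.008 0.42 0; -1 0 -0.008 0.42 0; 0.6 0 -0.008 0.42 0; 0.6 0 -0.008 0.42 0; 0.6 0 -0.008 0.42 0; 0.6 0 -0.008 0.42 0")

```text
time: 55.52
position: [0.4645, -0.3501, 0.0373]
tool_rot: [-0.027, 1.0, -0.001, 0.001]
ft_force: [-0.6, -0.3, -0.4]
grip_width: 0.069
grip_force: 0.0
```

>>> move_arm(motion="0.6 0 0 -0.2 0; 0.6 0 0 -0.4 0; 0.6 -0.3 0 -0.6 0; 0.6 -0.6 0.2 -0.8 0; 1 -0.9 0.5 -0.9 0; 1 -0.9 0.7 -0.9 0; 1 -0.9 0.9 -0.9 0; 1 -0.9 0.9 -0.9 0; 1 -0.9 0.9 -0.9 0")

```text
time: 56.27
position: [0.6336, -0.1606, 0.2166]
tool_rot: [-0.027, 1.0, -0.0, 0.0]
ft_force: [0.4, -0.2, -0.5]
grip_width: 0.086
grip_force: 0.0
```

```bash
python3 - <<'E'
from pl import *
P,o=pose();print(np.round(P,4),o['time'])
m,p,d,b=boards(lo=(24,40,100),name="w8")
go([(.70,-.06,.25,90,1,6)])
E
```

```text
[ 0.6336 -0.1606  0.2166 93.0603] 56.2667
[363. 309.] [ 785.6 -101.9   46.1   38.   -87. ] 0.65
[119.  29.] [ 510.2 -350.3   73.    54.   -87. ] 0.85
9 x 1 -0.34 0.444 -0.156 0.019
```

View pics/w8.png

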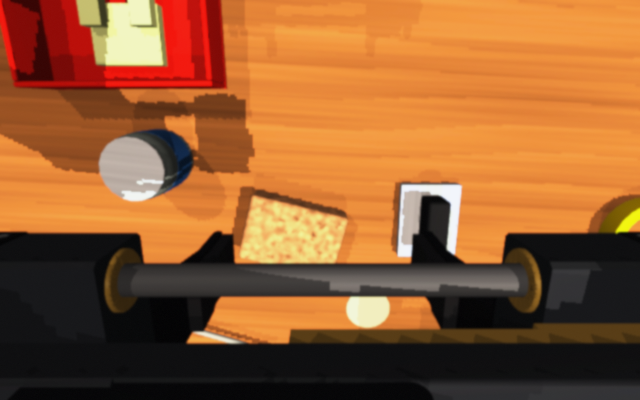

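The bin holds the boards (119,29), and the plate is at (428,220), partly behind the finger. Moving back for a clear plate view.

>>> move_arm(motion="1 -0.34 0.444 -0.156 0.019; 1 -0.34 0.444 -0.156 0.019; 1 -0.34 0.444 -0.156 0.019; 1 -0.34 0.444 -0.156 0.019; 1 -0.34 0.444 -0.156 0.019; 1 -0.34 0.444 -0.156 0.019; 1 -0.34 0.444 -0.156 0.019; 1 -0.34 0.444 -0.156 0.019; 1 -0.34 0.444 -0.156 0.019; 1 -0.34 0.444 -0.156 0.019; 1 -0.34 0.444 -0.156 0.019")

```text
time: 57.23
position: [0.6959, -0.0708, 0.2467]
tool_rot: [0.003, 1.0, 0.0, -0.0]
ft_force: [-0.0, 0.5, 0.6]
grip_width: 0.0871
grip_force: 0.0
```

```bash
python3 - <<'E'
from pl import *
P,o=pose();print(np.round(P,4),o['time'])
m=robot.camera_model("wrist");p,d=robot.camera("wrist");h=cv2.cvtColor(p,cv2.COLOR_RGB2HSV)
k=cv2.inRange(h,(0,0,0),(180,255,70));k[228:]=0;w=cv2.inRange(h,(0,0,150),(180,40,255));w[228:]=0
print('grip');[print(q[0],np.round(q[1:],2)) for q in blobs(m,k,.042,150)]
print('plate');[print(q[0],np.round(q[1:],2)) for q in blobs(m,w|k,.010,300)]
cv2.imwrite("pics/w9.png",cv2.resize(p[60:240,220:440,::-1],None,fx=3,fy=3))
E
```

```text
[ 6.95900e-01 -7.08000e-02  2.46700e-01  8.96019e+01] 57.2333
grip
[346. 155.] [675.81 -46.75  58.74  20.22   3.34   0.91]
[ 79. 105.] [ 6.2698e+02 -3.0128e+02  6.0680e+01  5.9500e+01  8.6870e+01  6.0000e-01]
[60. 31.] [ 559.7  -310.32   58.61    6.7   -86.74    0.84]
plate
[623. 222.] [756.52 271.52  39.92  16.76  89.51   0.8 ]
[345. 151.] [677.18 -46.17  79.87  61.81   2.96   0.96]
[ 39. 105.] [ 626.05 -366.95   61.96   61.54  -83.87    0.77]
[ 79. 105.] [ 6.2712e+02 -3.2199e+02  6.6110e+01  6.4830e+01  8.6870e+01  6.0000e-01]
[60. 31.] [ 553.81 -331.84   63.86    7.3   -86.74    0.84]
```

View pics/w9.png

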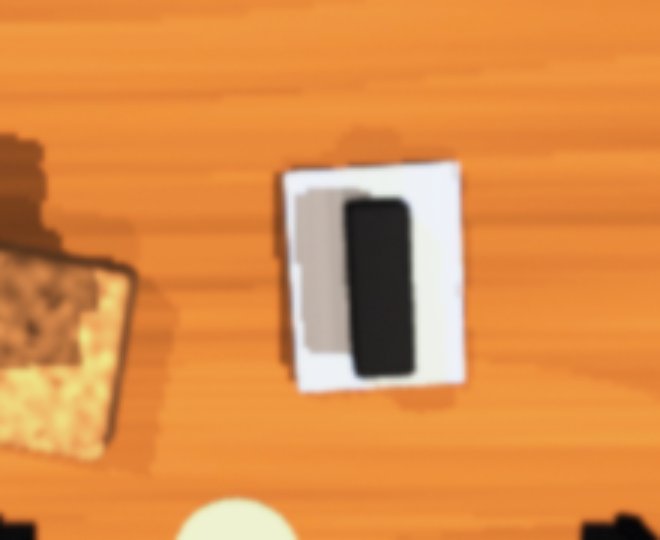

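The crop shows the plate square and clear, with the grip bar on top. Plate centre is about (677,-46) mm, 3°.

```bash
python3 - <<'E'
from pl import *
go([(.6768,-.0466,.07,93,0,8)])
E
```

```text
13 x 0 0.097 0.12 0.884 -0.019
```

>>> move_arm(motion="0 0.097 0.12 0.884 -0.019; 0 0.097 0.12 0.884 -0.019; 0 0.097 0.12 0.884 -0.019; 0 0.097 0.12 0.884 -0.019; 0 0.097 0.12 0.884 -0.019; 0 0.097 0.12 0.884 -0.019; 0 0.097 0.12 0.884 -0.019; 0 0.097 0.12 0.884 -0.019; 0 0.097 0.12 0.884 -0.019; 0 0.097 0.12 0.884 -0.019; 0 0.097 0.12 0.884 -0.019; 0 0.097 0.12 0.884 -0.019", newtons=40)

```text
time: 58.28
position: [0.6777, -0.0462, 0.0714]
tool_rot: [-0.027, 1.0, -0.0, 0.001]
ft_force: [0.1, -0.0, 0.4]
grip_width: 0.0438
grip_force: 0.0
```

```bash
python3 - <<'E'
from pl import *
P,o=pose();print(np.round(P,4),o['grip_width'])
go([(.6768,-.0466,.024,93,0,8)])
E
```

```text
[ 6.77700e-01 -4.62000e-02  7.14000e-02  9.30728e+01] 0.043755171063594826
10 x 0 0.005 -0.002 0.237 0.0
```

>>> move_arm(motion="0 0.005 -0.002 0.12 0; 0 0.005 -0.002 0.235 0; 0 0.005 -0.002 0.235 0; 0 0.005 -0.002 0.235 0; 0 0.005 -0.002 0.235 0; -1 0.005 -0.002 0.235 0; -1 0.005 -0.002 0.235 0; -1 0.005 -0.002 0.235 0; -1 0.005 -0.002 0.235 0; -1 0.005 -0.002 0.235 0; -1 0.005 -0.002 0.235 0; -1 0.005 -0.002 0.235 0")

```text
time: 59.28
position: [0.6764, -0.0463, 0.0238]
tool_rot: [-0.027, 1.0, -0.0, 0.0]
ft_force: [-1.1, 0.4, 3.3]
grip_width: 0.0217
grip_force: 40.0
```

```bash
python3 - <<'E'
from pl import *
carry(.6768,-.0466,3,z=.135,tgt=(.5046,.3739))
E
```

```text
[ 6.76400e-01 -4.63000e-02  2.38000e-02  9.30791e+01] 0.021685944655295452 39.999850848689675
off 0.0004 T [0.5042 0.3738]
6 x -1 0.0 0.0 -0.706 0.0
4 x -1 0.249 0.715 0.05 -0.012
4 x -1 0.223 0.723 0.05 -0.012
12 x -1 0.197 0.731 0.05 -0.012
```

>>> move_arm(motion="-1 0 0 -0.25 0; -1 0 0 -0.7 0; -1 0 0 -0.7 0; -1 0 0 -0.7 0; -1 0 0 -0.7 0; -1 0 0 -0.7 0; -1 0 0 -0.7 0")

```text
time: 59.87
position: [0.6733, -0.0459, 0.1596]
tool_rot: [-0.027, 1.0, 0.001, -0.004]
ft_force: [-2.5, 0.7, -6.2]
grip_width: 0.0216
grip_force: 40.0
```

>>> move_arm(motion="-1 0.249 0.715 0.05 -0.012; -1 0.249 0.715 0.05 -0.012; -1 0.249 0.715 0.05 -0.012; -1 0.249 0.715 0.05 -0.012; -1 0.249 0.715 0.05 -0.012")

```text
time: 60.28
position: [0.6114, 0.0997, 0.1485]
tool_rot: [-0.048, 0.999, 0.002, -0.007]
ft_force: [-0.2, -1.3, -4.3]
grip_width: 0.0218
grip_force: 40.0
```

>>> move_arm(motion="-1 0.223 0.723 0.05 -0.012; -1 0.223 0.723 0.05 -0.012; -1 0.223 0.723 0.05 -0.012; -1 0.223 0.723 0.05 -0.012; -1 0.223 0.723 0.05 -0.012")

```text
time: 60.7
position: [0.5549, 0.2382, 0.1392]
tool_rot: [-0.067, 0.998, 0.001, -0.005]
ft_force: [-0.6, -0.6, -5.7]
grip_width: 0.0216
grip_force: 40.0
```

>>> move_arm(motion="-1 0.197 0.731 0.05 -0.012; -1 0.197 0.731 0.05 -0.012; -1 0.197 0.731 0.05 -0.012; -1 0.197 0.731 0.05 -0.012; -1 0.197 0.731 0.05 -0.012; -1 0.197 0.731 0.05 -0.012; -1 0.197 0.731 0.05 -0.012; -1 0.197 0.731 0.05 -0.012; -1 0.197 0.731 0.05 -0.012; -1 0.197 0.731 0.05 -0.012; -1 0.197 0.731 0.05 -0.012; -1 0.197 0.731 0.05 -0.012")

```text
time: 61.7
position: [0.5035, 0.3729, 0.1331]
tool_rot: [-0.083, 0.997, 0.0, 0.0]
ft_force: [0.2, -0.9, -5.7]
grip_width: 0.0216
grip_force: 40.0
```

```bash
python3 - <<'E'
from pl import *
P,o=pose();print(np.round(P,4),o['grip_width'],o['ft_force'],o['moment'])
go([(.5042,.3738,.105,99.3,-1,8)])
m=robot.camera_model("wrist");p,d=robot.camera("wrist");q,_=robot.camera("side")
cv2.imwrite("pics/w10.png",np.hstack([p[130:360,180:460],q[170:400,180:460]])[:,:,::-1])
E
```

```text
[ 0.5035  0.3729  0.1331 99.4997] 0.021582136591975307 [ 0.16642102 -0.88047734 -5.65652363] [ 0.04562514  0.09458786 -0.0011633 ]
9 x -1 -0.004 0.004 0.141 0.001
```

View pics/w10.png

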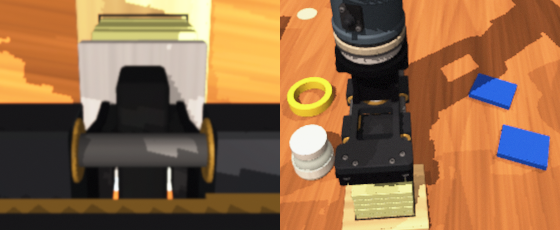

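The plate is level and hanging over the flush pile. Lowering it.

>>> move_arm(motion="-1 -0.004 0.004 0.04 0.001; -1 -0.004 0.004 0.08 0.001; -1 -0.004 0.004 0.11 0.001; -1 -0.004 0.004 0.125 0.001; -1 -0.004 0.004 0.135 0.001; -1 -0.004 0.004 0.14 0.001; -1 -0.004 0.004 0.14 0.001; -1 -0.004 0.004 0.14 0.001; -1 -0.004 0.004 0.14 0.001; -1 -0.004 0.004 0.14 0.001")

```text
time: 62.63
position: [0.5039, 0.3746, 0.1054]
tool_rot: [-0.082, 0.997, 0.0, 0.0]
ft_force: [-0.5, 0.8, -5.9]
grip_width: 0.0213
grip_force: 40.0
```

```bash
python3 - <<'E'
from pl import *
P,o=pose();print(np.round(P,4),o['grip_width'],o['ft_force'])
E
```

```text
[ 0.5039  0.3746  0.1054 99.3823] 0.021278087167723957 [-0.48699798  0.75319822 -5.87284152]
```

>>> move_arm(motion="-1 -0.002 -0.003 0.004 0; -1 -0.002 -0.003 0.006 0; -1 -0.002 -0.003 0.008 0; -1 -0.002 -0.003 0.008 0; -1 -0.002 -0.003 0.008 0; -0.4 -0.002 -0.003 0.008 0; -0.4 -0.002 -0.003 0.008 0; 0 -0.002 -0.003 0.008 0; 0 -0.002 -0.003 0.008 0; 0 -0.002 -0.003 0.008 0; 0 -0.002 -0.003 0.008 0")

```text
time: 63.55
position: [0.5044, 0.3741, 0.1036]
tool_rot: [-0.082, 0.997, 0.0, 0.0]
ft_force: [-1.0, 1.1, -0.2]
grip_width: 0.0412
grip_force: 0.0
```

>>> move_arm(motion="0 0 0 -0.1 0; 0 0 0 -0.25 0; 0 0 0 -0.45 0; 0 -0.2 0 -0.6 0; 0 -0.45 0 -0.75 0; 0 -0.45 0 -0.75 0; 0 -0.45 0 -0.75 0; 0 -0.45 0 -0.75 0; 0 -0.45 0 -0.75 0; 0 -0.45 0 -0.75 0; 0 -0.45 0 -0.75 0; 0 -0.45 0 -0.75 0")

```text
time: 64.55
position: [0.5917, 0.3885, 0.2525]
tool_rot: [-0.082, 0.997, -0.0, -0.001]
ft_force: [-0.3, 1.3, -0.4]
grip_width: 0.0436
grip_force: 0.0
```

```bash
python3 - <<'E'
from pl import *
P,o=pose();print(np.round(P,4),o['time'])
m=robot.camera_model("wrist");p,d=robot.camera("wrist");h=cv2.cvtColor(p,cv2.COLOR_RGB2HSV)
w=cv2.inRange(h,(0,0,150),(180,40,255))|cv2.inRange(h,(0,0,0),(180,255,70));w[228:]=0
[print(q[0],np.round(q[1:],2)) for q in blobs(m,w,.09,300)]
q,_=robot.camera("side");s,_=robot.camera("scene")
cv2.imwrite("pics/w11.png",cv2.resize(np.hstack([p[0:200,220:420],q[200:400,220:370],s[130:330,100:520]]),None,fx=1.03,fy=1.5)[:,:,::-1])
E
```

```text
[ 0.5917  0.3885  0.2525 99.4151] 64.55
[251. 200.] [613.74 326.58  58.95  56.16 -80.66   0.77]
[596. 185.] [5.5216e+02 6.3090e+02 4.4130e+01 4.3900e+01 9.3400e+00 6.0000e-01]
[322.  81.] [505.65 374.55  80.47  62.39   9.27   0.96]
[628.   7.] [410.13 603.82  23.17  11.55 -80.66   0.7 ]
```

View pics/w11.png

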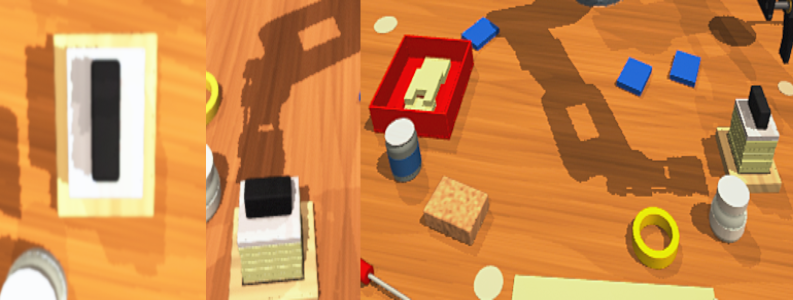

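The plate sits flush on the five-board pile, the three faulty boards are in the bin, and the bystanders have not moved. Handing in.

```bash
python3 -c "
from rig import robot
print(robot.hand_in())"
```

```text
the job is handed in; nothing more can be done
None
```

Handed in at about 65 s: all five sound boards are stacked on the outline within about 1–2 mm by camera, the pressing plate is on top grip up, the three faulty boards are in the red bin, and the tape, sanding block, jar and tin were left alone; no verdict came back.

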